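Take the used filter out of a desktop air purifier

ROBOT

A 7-joint arm with a two-finger parallel gripper is mounted at the origin on the work surface; the furniture and walls round the work are solid. World frame = base frame: x ahead of the robot, y to its left, z up, the work surface at z = 0. Lengths are in m, angles in rad, forces in N, time in s.
With the tool pointing down it reaches from about 0.425 to 0.925 m from the base axis. Payload 6.8 kg.
Tool frame: the origin (TCP) lies at the very end of the fingers, on their centre line; the grasp point (between the pads) lies 19 mm behind it; x points along the fingers, y is the direction in which the jaws open and shut, and the axes are right-handed (so a half turn about x gives the same grasp; the last joint's range is limited). The gripper opens to 85 mm and grips with 20 to 120 N. Pads are 22 mm wide; open, the fingers measure 114 mm over their backs; the gripper's body (76 mm by 85 mm) begins 54 mm behind the grasp point. The pads swing forward as they close: fully open they stand 13 mm farther back than shut.
Start: joints at [-1.428, 0.477, 0.022, 1.555, -0.011, 1.109, -0.083], TCP at [0.168, 0.654, 0.231] pointing down, gripper open.
Joint ranges: [-2.96, 2.96], [-0.34, 2.1], [-1.41, 1.46], [0.24, 2.44], [-1.37, 4.51], [0.17, 1.92], [-2.96, 2.96]. Speed limits (rad/s): [2.39, 2.39, 3.14, 3.14, 3.14, 3.14, 3.14].

INTERFACE

Orientations are given as a rotation vector (axis times angle).
In Python, from bench import get_obs, grab_frame, camera_info, hand_in gives the robot as it stands.
- The arm moves only by the tool apply_moves, never from a script. Its argument "series" is text: rows parted by semicolons, each of 7 numbers parted by spaces: the turn, a rotation vector about the tool's x, y, z in rad, then the shift along the tool's x, y, z in m, then the opening, from 0 (shut) to 1 (fully open). In form: wx wy wz tx ty tz hand; .... A call has 1 to 12 rows; each row is the pose to reach, as a shift and turn from the pose commanded when the call began, along the tool's axes at that moment; what a row does not reach only later rows make up. A row lasts 1/8 s, in which the tool goes at most 62.5 mm and 10.7 degrees, less where a joint would pass 70% of its speed; a pose out of reach is approached as far as the arm can. A call with a gripper value outside its range is refused whole. The fingers move at their own pace and stop on an object; "force" is the grip in N (left out, the last holds). Time passes only in rows, so rows that repeat a pose let the fingers close. It gives the time, the measured TCP pose, the force and the opening at its end, in the units of the state.
- get_obs(): the state, without advancing time (a new reading comes with each control period).
- grab_frame(name): name is "scene" or "side" or "wrist"; returns the picture (384x512x3 uint8, blue, green, red); there is no depth.
- camera_info(name): a dict with "fov_y" (degrees; the focal length in pixels is half the picture's height over the tangent of half this angle, whatever the lens; pixels are square), "cx", "cy" (the principal point, pixels), "rvec" (rotation vector, rad) and "tvec" (3), from world to camera coordinates, as OpenCV has them. Camera axes: x right, y down, z forward; pixel columns grow to the right and rows downward; lengths in m; the calibration is good to about 2 mm. A picture is of the moment at which its call begins: read the wrist's pose just before it. camera_info takes no time and is no camera call; for the wrist camera it gives the pose at the moment of the call.
- hand_in(): hands the job in, once; it reports no verdict.
The state is a dict: "clock": time; "joints": joint angles; "qvel": joint speeds; "tau": joint torques, N m; "tcp_pos": TCP position; "orientation": TCP orientation; "contact_force": force on the tool from outside, world axes, zero at the start; "moment": the same for the moment, N m; "grip_width": finger opening in m.
Only numpy, scipy, OpenCV 4.12 (cv2) and the standard library are available. Lean on these libraries where they do the work, as an engineer would, in place of code of your own. Each camera call takes 0.05 s, during which the arm holds its last target.

TASK

The air purifier's filter is due for a change. Turn the blue swing tab fully aside, tip the top of the used filter forward out of the purifier by the finger notch, lift it out of its bottom groove and stand it upright, fully down, in the empty pocket of the grey-brown packing tray; do not drop it. Leave the fresh spare filter in the other pocket and the mug, stapler and pen pot where they are.

Things in the scene. Friction and masses are not known exactly. Their poses are not given: they have to be found in the camera images.
- purifier: White desktop air purifier, fixed, 150 deep (x) x 206 wide (y) x 184 mm tall; origin at the centre of its underside; its -x side faces the user. The upright filter stands in the front bay between two stiles (inner faces at y = -73 and +73 mm, front at x = -67 mm). Rear stops keep the filter from going inward
- groove (a point): Centre of the floor of the groove in which the filter's foot stands, 16 mm above the desk: 14.8 mm wide (x) and 14 mm deep, along y; in front of it an 18 mm thick sill. The groove lets the 12 mm thick filter tip forward about 0.22 rad and there it stays leaning by itself
- finger_notch (a point): Middle of the U-shaped finger notch in the top deck, at deck height (184 mm); open to the front, 72 mm wide (y), its rear edge 18 mm behind this point, the filter's rear face 18 mm in front. Free space 100 mm deep below. Beside the notch the deck (18 mm thick) overhangs the filter, 4.5 mm above its top edge and 5 mm beyond its front: tip it before lifting
- tab_pivot (a point): Pivot of the swing tab, on the front of the right-hand stile (purifier's -y side), 145 mm above the desk; turning axis along the purifier's x
- tab (a joint): Blue swing tab, 16 mm wide blade reaching 42 mm from its pivot, in front of the filter's right edge. 0: blade level, pointing to the purifier's +y, across the filter (holds it); grows as the blade swings down, 1.57 straight down; negative upward; range -1.75 to 1.75. Beyond 1.25 either way it clears the filter. Friction pivot (0.05 N m), stays where left; starts within 0.25 of 0
- tab_lug (a point): Middle of the round thumb lug on the tab, 34 mm from the pivot: 13 mm diameter, standing 15 mm out to the front (purifier's -x); its rear end is 9 mm in front of the filter's face, its front end 24 mm in front
- used_filter: The used filter: a flat rigid cassette with grey frame and dusty grey-brown pleats, 12 mm thick (x) x 140 mm wide (y) x 145 mm tall (z), 0.14 to 0.28 kg; origin at the centre of its underside, z up along the cassette. Stands upright in the purifier's groove at the start, its centre 57 mm in front of the purifier's origin
- used_filter_top (a point): Middle of the used filter's top edge, 145 mm above its underside; 161 mm above the desk when in place
- spare_filter: The fresh spare filter, same size, white pleats; stands in one pocket of the tray, leave it there; origin at the centre of its underside
- tray: Grey-brown moulded paper-pulp packing tray, fixed, 124 (x) x 176 (y) x 66 mm tall; origin at the centre of its underside. Two straight pockets along its y, each 24 mm (x) x 150 mm (y) and 60 mm deep, centre lines 33 mm either side of the tray's middle (66 mm apart); one holds the spare filter, either one may be the empty one
- pocket_a (a point): Centre of the floor of the pocket at the tray's x = -33 mm, 6 mm above the desk
- pocket_b (a point): Centre of the floor of the pocket at the tray's x = +33 mm, 6 mm above the desk
- mug_1: White mug, 79 mm across, 89 mm tall, bystander; origin at its underside
- stapler: Dark blue stapler, 148 mm long, 51 mm tall, bystander; origin at its underside
- pen_pot: Dark pen pot with pens, 84 mm across, 174 mm tall, bystander; origin at its underside

How it is judged:
By the outcome, as a careful person would: the job done as asked, in the order asked, and still so for the second after the job is handed in, with the robot touching nothing.
It also fails if it takes over 54 s, if anything falls off the work surface, if the arm or the gripper's body presses on something with over 40 N, if the wrist force passes 120 N, or if a joint passes its speed limit or range.

## Working session

There is one attempt and no reset: what is moved stays moved. The work goes in short steps, Python scripts to look and compute and a tool call to move; the robot and the scene stay as the last step left them, time stands still between calls to the robot, and variables do not carry over. Pictures are saved under pics/ and viewed, and the job is handed in when it is done.

Besides the shell and the picture viewer there is one more tool, called after ">>>" as a command line: name --argument value ..., lists and objects as JSON in quotes. apply_moves: Moves the arm, as the interface text tells. Its arguments: {"type":"object","properties":{"series":{"type":"string"},"force":{"type":"number"}},"required":["series"]}

```bash
mkdir -p pics; ls; python3 - <<'E'
from bench import *
import cv2
print(get_obs())
for n in ["scene","side","wrist"]:
    print(n,camera_info(n)); cv2.imwrite(f"pics/{n}0.png",grab_frame(n))
E
```

```text
pics
{'clock': 0.0, 'joints': array([-1.42806877,  0.47779899,  0.02232599,  1.55645884, -0.01148085,
        1.10930715, -0.08309373]), 'qvel': array([3.59543154e-04, 5.38922034e-04, 4.19145020e-04, 2.48933613e-03,
       1.42537381e-03, 2.57045682e-05, 3.14257215e-04]), 'tau': array([-5.25512041e-04, -5.96463311e+01,  1.60773519e+00, -2.81187218e+01,
        1.24431317e-02,  9.46426706e-03, -3.08325632e-06]), 'tcp_pos': array([0.16740238, 0.65329397, 0.23032309]), 'orientation': array([ 0.19542022,  1.56189849, -0.19832046]), 'contact_force': array([ 0.44138781,  0.53162638, -0.44447865]), 'moment': array([ 0.00667827,  0.00033868, -0.01510343]), 'grip_width': 0.0853153214255793}
scene {'fov_y': 56.43644194104769, 'cx': 256.74321387424743, 'cy': 197.0819569335487, 'rvec': array([ 0.50431271, -2.89613494,  0.82933837]), 'tvec': array([0.41243817, 0.35650476, 0.78873815])}
side {'fov_y': 51.1482455389732, 'cx': 256.43235461944664, 'cy': 184.14162960877422, 'rvec': array([ 0.01854361, -2.81700172,  1.36589165]), 'tvec': array([0.50871795, 0.19772157, 0.79687434])}
wrist {'fov_y': 66.92275530884243, 'cx': 256.9572133345407, 'cy': 187.52672137927894, 'rvec': array([-2.2821816 , -1.77008464, -0.2694709 ]), 'tvec': array([-0.67272572, -0.0389952 ,  0.37860958])}
```

View pics/scene0.png

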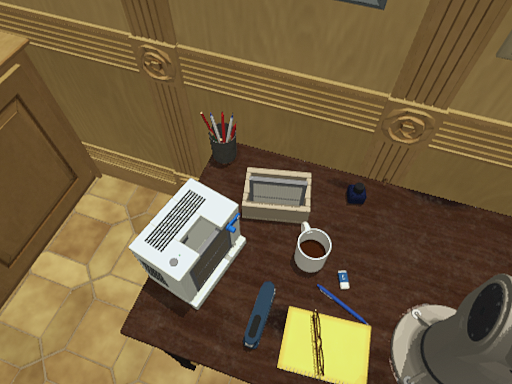

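View pics/side0.png

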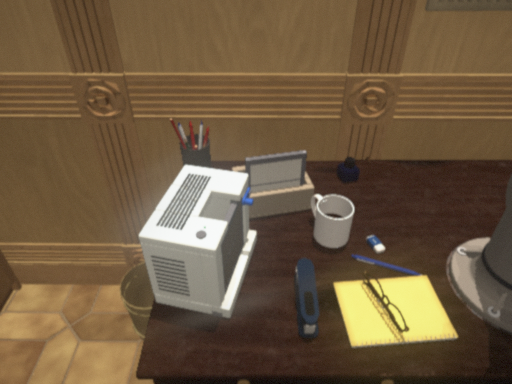

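View pics/wrist0.png

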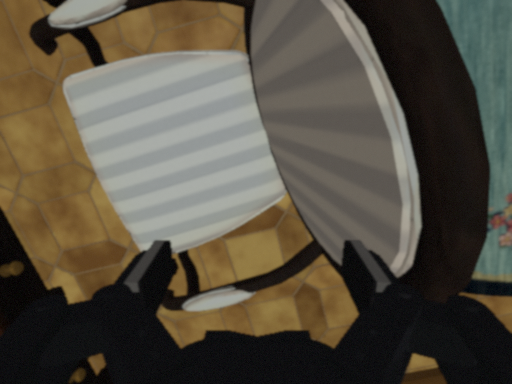

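Overview: the purifier is at about (190,240) in the scene view with its blue tab at (233,228), and the tray is at (278,195). Next I'll enlarge crops of these.

```bash
python3 - <<'E'
import cv2
a=cv2.imread('pics/scene0.png'); b=cv2.imread('pics/side0.png')
def crop(im,x0,y0,x1,y1,s,n):
    c=cv2.resize(im[y0:y1,x0:x1],None,fx=s,fy=s,interpolation=cv2.INTER_CUBIC)
    for x in range((x0+9)//10*10,x1,10):
        L=8 if x%50 else 16
        cv2.line(c,((x-x0)*s,0),((x-x0)*s,L),(0,0,255),1)
        if x%50==0: cv2.putText(c,str(x),((x-x0)*s,28),0,.4,(0,0,255),1)
    for y in range((y0+9)//10*10,y1,10):
        L=8 if y%50 else 16
        cv2.line(c,(0,(y-y0)*s),(L,(y-y0)*s),(0,0,255),1)
        if y%50==0: cv2.putText(c,str(y),(18,(y-y0)*s+4),0,.4,(0,0,255),1)
    cv2.imwrite(n,c); print(c.shape)
crop(a,125,160,325,310,4,'pics/s_c.png')
crop(b,130,140,330,290,4,'pics/d_c.png')
E
```

```text
(600, 800, 3)
(600, 800, 3)
```

View pics/s_c.png

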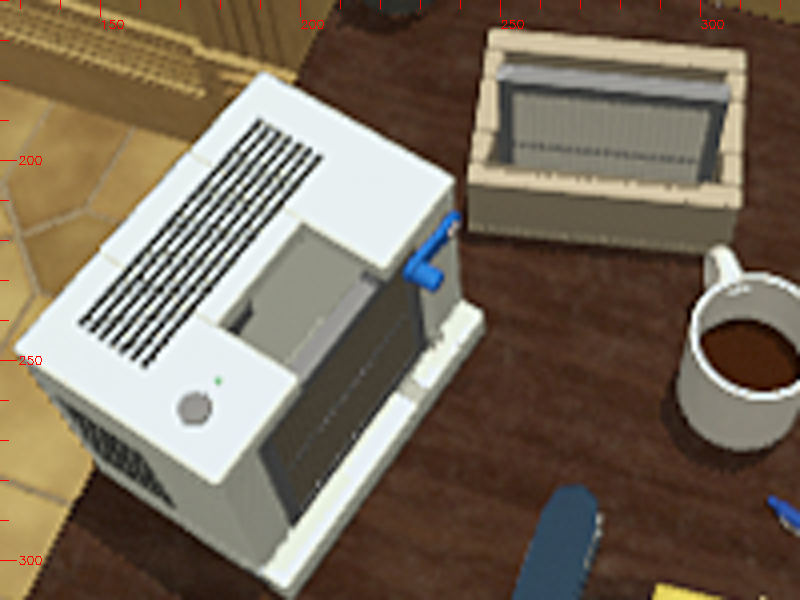

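View pics/d_c.png

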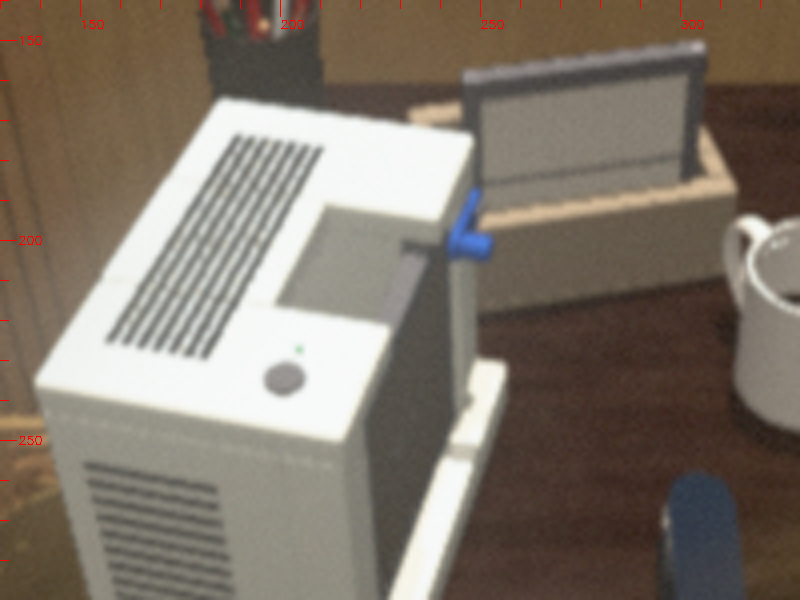

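```bash
cat > h.py <<'E'
import numpy as np,cv2
from bench import *
from scipy.optimize import least_squares
def cam(n,ci=None):
    ci=ci or camera_info(n); f=192/np.tan(np.radians(ci['fov_y'])/2)
    return np.array([[f,0,ci['cx']],[0,f,ci['cy']],[0,0,1]]),np.array(ci['rvec']),np.array(ci['tvec'])
def proj(c,P): return cv2.projectPoints(np.atleast_2d(np.float64(P)),c[1],c[2],c[0],None)[0][:,0]
def ray(c,uv):
    R=cv2.Rodrigues(c[1])[0]; o=-R.T@c[2]; d=R.T@np.linalg.inv(c[0])@[uv[0],uv[1],1]; return o,d/np.linalg.norm(d)
def atz(c,uv,z): o,d=ray(c,uv); return o+d*(z-o[2])/d[2]
def tri(obs):
    A=0;b=0
    for c,uv in obs:
        o,d=ray(c,uv); M=np.eye(3)-np.outer(d,d); A=A+M;b=b+M@o
    p=np.linalg.solve(A,b); return p,[np.linalg.norm(proj(c,p)[0]-uv) for c,uv in obs]
def T(pose,P):
    x,y,a=pose[:3]; c,s=np.cos(a),np.sin(a); P=np.atleast_2d(P)
    return np.c_[x+c*P[:,0]-s*P[:,1],y+s*P[:,0]+c*P[:,1],P[:,2]]
E
python3 - <<'E'
from h import *
np.set_printoptions(precision=4,suppress=True)
S=cam('scene');D=cam('side')
s=[(191.5,178),(238.75,205),(179.5,281),(128.75,246.75)]
d=[(185.5,164.5),(248.25,173.75),(215.5,250),(139.5,236.25)]
P=[]
for a,b in zip(s,d):
    p,e=tri([(S,a),(D,b)]);P.append(p);print(p,e,atz(S,a,.184)[:2],atz(D,b,.184)[:2])
P=np.array(P)
for i in range(4): print(np.linalg.norm(P[i]-P[i-1]))
print('tray')
for a in [(247.5,167),(311.5,172.5),(310,212),(242,205)]: print(atz(S,a,.066))
for b in [(314,187),(232.5,167)]: print(atz(D,b,.066))
print('lug', tri([(S,(125+440/4,160+275/4)),(D,(130+490/4,140+247/4))]))
print('spare top')
for a,b in [((500,70),(463,72)),((728,92),(704,45))]:
    a=(125+a[0]/4,160+a[1]/4);b=(130+b[0]/4,140+b[1]/4);print(tri([(S,a),(D,b)]),atz(S,a,.151))
E
```

```text
[ 0.6521 -0.1471  0.1805] [np.float64(0.6794678310757402), np.float64(0.7722713579029248)] [ 0.6489 -0.1445] [ 0.6525 -0.1434]
[ 0.5242 -0.1168  0.1807] [np.float64(0.7651281462451232), np.float64(0.8572518717133238)] [ 0.5217 -0.1144] [ 0.5256 -0.1136]
[0.5701 0.0815 0.1795] [np.float64(0.5348849189563682), np.float64(0.6601253394005658)] [0.5676 0.0829] [0.5704 0.0851]
[0.6984 0.0517 0.1789] [np.float64(0.03944441846555924), np.float64(0.04924050838115342)] [0.6959 0.0532] [0.6962 0.0567]
0.2041746167262223
0.1314091110457054
0.2035368598073424
0.13176986948177027
tray
[ 0.5721 -0.2991  0.066 ]
[ 0.4021 -0.341   0.066 ]
[ 0.3737 -0.2203  0.066 ]
[ 0.5431 -0.1809  0.066 ]
[ 0.3777 -0.2212  0.066 ]
[ 0.5727 -0.2991  0.066 ]
lug (array([ 0.517 , -0.0755,  0.1452]), [np.float64(0.05352755981670819), np.float64(0.06142671361022618)])
spare top
(array([ 0.5334, -0.2129,  0.152 ]), [np.float64(0.6065994993595436), np.float64(0.6647179555093907)]) [ 0.5322 -0.2129  0.151 ]
(array([ 0.3998, -0.2456,  0.1492]), [np.float64(0.20626819827658321), np.float64(0.2185230028888345)]) [ 0.3992 -0.2441  0.151 ]
```

```bash
cat >> h.py <<'E'
from scipy.spatial.transform import Rotation as Ro
np.set_printoptions(precision=4,suppress=True)
def tool():
    o=get_obs(); return np.array(o['tcp_pos']),Ro.from_rotvec(o['orientation']).as_matrix()
def rows(p,R,targets):
    "targets: list of (pos,Rmat,hand)"
    for q,Q,h in targets:
        w=Ro.from_matrix(R.T@Q).as_rotvec(); t=R.T@(np.array(q)-p)
        print(*[f'{v:.3f}' for v in w],*[f'{v:.4f}' for v in t],h)
YAW=-0.232
def Rt(yaw=YAW,tilt=0.,flip=1):
    # tool x down, y = flip * x_p ; tilt>0: top leans to -x_p
    xp=np.array([np.cos(yaw),np.sin(yaw),0]); x=np.array([0,0,-1.]); y=flip*xp; M=np.c_[x,y,np.cross(x,y)]
    yp=np.array([-np.sin(yaw),np.cos(yaw),0])
    return Ro.from_rotvec(-tilt*yp).as_matrix()@M
E
python3 - <<'E'
from h import *
p,R=tool(); print(p);print(R)
c=cam('wrist'); Rc=cv2.Rodrigues(c[1])[0]; o=-Rc.T@c[2]
print('cam in tool',R.T@(o-p)); print('cam axes in tool (cols x,y,z)'); print(R.T@Rc.T)
S=cam('scene');D=cam('side')
# purifier frame from front deck edge
a=np.array([.5242,-.1168]);b=np.array([.5701,.0815]); d=b-a; print('yaw',-np.arctan2(d[0],d[1]))
c2=np.array([.6521,-.1471])-a; print(np.arctan2(c2[1],c2[0]))
c2=np.array([.6984,.0517])-b; print(np.arctan2(c2[1],c2[0]))
for f in (1,-1):
  print(f, R.T@Rt(flip=f), Ro.from_matrix(R.T@Rt(flip=f)).as_rotvec())
E
```

```text
[0.1674 0.6534 0.2305]
[[-0.0002  0.2482  0.9687]
 [-0.0014  0.9687 -0.2482]
 [-1.     -0.0014  0.0001]]
cam in tool [-0.1415 -0.0013 -0.0756]
cam axes in tool (cols x,y,z)
[[-0.0002 -0.2993  0.9542]
 [ 1.     -0.0009 -0.0001]
 [ 0.0008  0.9542  0.2993]]
yaw -0.2274616848989253
-0.23261538829707887
-0.22822148409407372
1 [[ 1.      0.0001  0.0014]
 [ 0.0014  0.0188 -0.9998]
 [-0.0001  0.9998  0.0188]] [1.552  0.0012 0.001 ]
-1 [[ 1.     -0.0001 -0.0014]
 [ 0.0014 -0.0188  0.9998]
 [-0.0001 -0.9998 -0.0188]] [-1.5896 -0.001   0.0012]
```

```bash
python3 - <<'E'
from h import *
p,R=tool(); rows(p,R,[((.54,-.03,.32),Rt(),1)])
E
```

```text
1.552 0.001 0.001 -0.0886 -0.5697 0.5305 1
```

>>> apply_moves --series "0.4 0 0 -0.04 -0.14 0.13 1;1.552 0.001 0.001 -0.089 -0.570 0.530 1;1.552 0.001 0.001 -0.089 -0.570 0.530 1;1.552 0.001 0.001 -0.089 -0.570 0.530 1;1.552 0.001 0.001 -0.089 -0.570 0.530 1;1.552 0.001 0.001 -0.089 -0.570 0.530 1;1.552 0.001 0.001 -0.089 -0.570 0.530 1;1.552 0.001 0.001 -0.089 -0.570 0.530 1;1.552 0.001 0.001 -0.089 -0.570 0.530 1;1.552 0.001 0.001 -0.089 -0.570 0.530 1;1.552 0.001 0.001 -0.089 -0.570 0.530 1;1.552 0.001 0.001 -0.089 -0.570 0.530 1"

```text
clock: 1.65
tcp_pos: [0.524, -0.002, 0.3171]
orientation: [1.379, 1.092, -1.376]
contact_force: [0.8, 0.6, 0.9]
grip_width: 0.0855
```

>>> apply_moves --series "0 0 0 0 0 0 1;0 0 0 0 0 0 1"

```text
clock: 1.9
tcp_pos: [0.5231, -0.0001, 0.3163]
orientation: [1.379, 1.092, -1.378]
contact_force: [0.0, 0.5, 0.4]
grip_width: 0.0851
```

```bash
python3 - <<'E'
from h import *
p,R=tool(); print(p,R)
ci=camera_info('wrist'); im=grab_frame('wrist'); cv2.imwrite('pics/w1.png',im); import json
json.dump({k:(v.tolist() if hasattr(v,'tolist') else v) for k,v in ci.items()},open('w1.json','w'))
cv2.imwrite('pics/w1b.png',cv2.resize(im,None,fx=1.5,fy=1.5,interpolation=2))
E
```

```text
[ 0.5231 -0.0001  0.3163] [[-0.0007  0.9731 -0.2302]
 [ 0.0014 -0.2302 -0.9731]
 [-1.     -0.001  -0.0012]]
```

View pics/w1b.png

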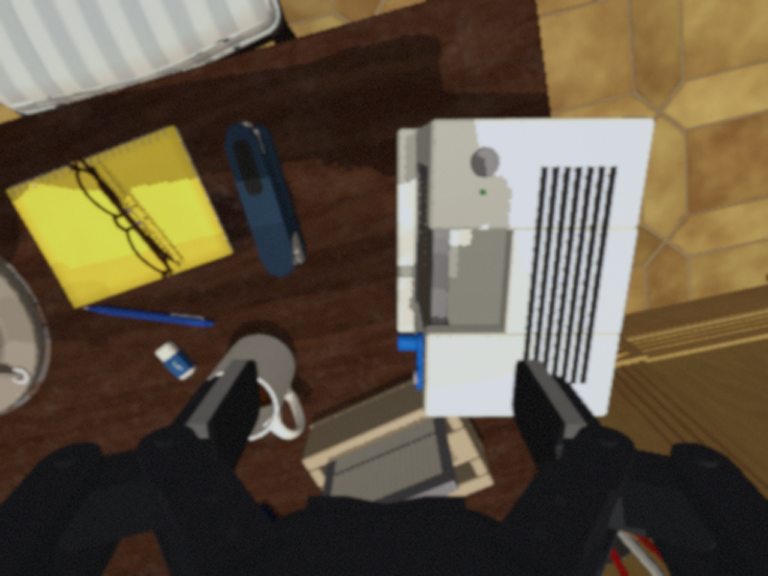

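The wrist view shows the deck from (425,118) to (655,415), the notch around (470,280) and the blue lug at (410,343), all in 1.5x pixels. I'll enlarge the crop around these.

```bash
python3 - <<'E'
import cv2
a=cv2.imread('pics/w1.png')
x0,y0,x1,y1,s=255,70,445,285,3
s=4;x0,y0,x1,y1=255,140,445,285
c=cv2.resize(a[y0:y1,x0:x1],None,fx=s,fy=s,interpolation=2)
cv2.imwrite('pics/w1c.png',c)
E
```

```text
(no output)
```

View pics/w1c.png

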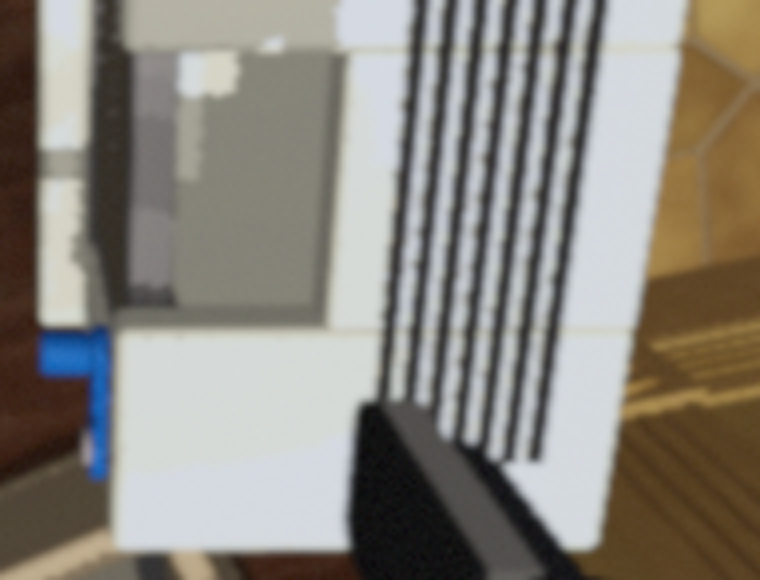

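```bash
python3 - <<'E'
from h import *
import json
W=cam('w',{k:(np.array(v) if isinstance(v,list) else v) for k,v in json.load(open('w1.json')).items()})
px=lambda u,v:(255+u/4,140+v/4)
S=cam('scene');D=cam('side')
pp=lambda q:np.array([[np.cos(YAW),np.sin(YAW)],[-np.sin(YAW),np.cos(YAW)]])@q[:2]
def sh(n,u,v,z):
    q=atz(W,px(u,v),z); print(n,q,'pframe',pp(q))
for a in [('rearL',350,48,.184),('rearR',330,330,.184),('frontL',122,48,.184),('frontR',117,330,.184),('cornerFR',115,548,.184),
 ('filt front +',131,60,.161),('filt front -',130,300,.161),('filt rear+',176,60,.161),('filt rear-',172,300,.161),
 ('lug front -',40,376,.145),('lug front +',40,333,.145),('lug rear',93,354,.145),('blade tip?',100,333,.145),('blade tail',98,478,.145),]: sh(*a)
print('full FL', pp(atz(W,(425/1.5,118/1.5),.184)), pp(atz(W,(433/1.5,118/1.5),.184)),'BL',pp(atz(W,(653/1.5,118/1.5),.184)),'BR',pp(atz(W,(255+600/4,140+550/4),.184)))
# triangulate scene/side/wrist notch rear corners
m=lambda im,u,v:(125+u/4,160+v/4) if im=='S' else (130+u/4,140+v/4)
for n,w,s,d in [('rearR',(330,330),(303,218),(326,204)),('rearL',(350,48),(221,320),(277,306)),('cornerFR',(115,548),(455,180),(473,135)),('lugfront',(40,354),(432,278),(490,246))]:
    p,e=tri([(W,px(*w)),(S,m('S',*s)),(D,m('D',*d))]); print(n,p,e,pp(p)); print('  WS',tri([(W,px(*w)),(S,m('S',*s))])[0],'WD',tri([(W,px(*w)),(D,m('D',*d))])[0])
E
```

```text
rearL [0.6087 0.0051 0.184 ] pframe [0.5912 0.145 ]
rearR [ 0.5931 -0.0662  0.184 ] pframe [0.5924 0.072 ]
frontL [0.556  0.0177 0.184 ] pframe [0.537 0.145]
frontR [ 0.5399 -0.0536  0.184 ] pframe [0.5378 0.072 ]
cornerFR [ 0.5262 -0.1169  0.184 ] pframe [0.539  0.0072]
filt front + [0.5588 0.0094 0.161 ] pframe [0.5417 0.1377]
filt front - [ 0.5451 -0.0562  0.161 ] pframe [0.5434 0.0707]
filt rear+ [0.5701 0.0067 0.161 ] pframe [0.5533 0.1377]
filt rear- [ 0.5564 -0.0588  0.161 ] pframe [0.555  0.0707]
lug front - [ 0.5144 -0.0808  0.145 ] pframe [0.5192 0.0396]
lug front + [ 0.5175 -0.0673  0.145 ] pframe [0.5191 0.0535]
lug rear [ 0.5313 -0.0775  0.145 ] pframe [0.5348 0.0468]
blade tip? [ 0.5347 -0.0713  0.145 ] pframe [0.5367 0.0535]
blade tail [ 0.524  -0.1184  0.145 ] pframe [0.5372 0.0052]
full FL [0.5333 0.2104] [0.538  0.2104] BL [0.6676 0.2103] BR [0.6715 0.0065]
rearR [ 0.5935 -0.0694  0.1761] [np.float64(1.2682937364274876), np.float64(0.5564287045148192), np.float64(0.171726855309204)] [0.5935 0.0689]
  WS [ 0.5959 -0.0736  0.1672] WD [ 0.594  -0.0704  0.1755]
rearL [0.6077 0.003  0.1786] [np.float64(2.5916461267616935), np.float64(0.7196132844747769), np.float64(0.6054171413135752)] [0.5908 0.1427]
  WS [0.6111 0.0002 0.1693] WD [0.608  0.0043 0.18  ]
cornerFR [ 0.525  -0.1189  0.1792] [np.float64(1.3499937180984036), np.float64(1.134743073208885), np.float64(0.5503257994500913)] [0.5383 0.005 ]
  WS [ 0.525  -0.1214  0.1746] WD [ 0.5259 -0.1205  0.1788]
lugfront [ 0.5174 -0.0694  0.1521] [np.float64(1.083340506430664), np.float64(0.7075608843947717), np.float64(0.6065121912244789)] [0.5195 0.0514]
  WS [ 0.5172 -0.0663  0.1599] WD [ 0.5165 -0.072   0.1488]
```

>>> apply_moves --series "0 0 0.15 0.03 0 0.03 0;0 0 0.35 0.06 0.01 0.07 0;0 0 0.35 0.116 0.01 0.07 0;0 0 0.35 0.116 0.01 0.07 0;0 0 0.35 0.116 0.01 0.07 0;0 0 0.35 0.116 0.01 0.07 0;0 0 0.35 0.116 0.01 0.07 0"

```text
clock: 2.82
tcp_pos: [0.5184, -0.0703, 0.2019]
orientation: [1.489, 0.801, -1.119]
contact_force: [-0.9, -0.1, -0.4]
grip_width: 0.0001
```

```bash
cat >> h.py <<'E'
def uv(p): c,s=np.cos(-.232),np.sin(-.232); return np.array([c*p[0]+s*p[1],-s*p[0]+c*p[1],p[2]])
def snap(n,name,box,s):
    im=grab_frame(n); x0,y0,x1,y1=box; cv2.imwrite(f'pics/{name}.png',cv2.resize(im[y0:y1,x0:x1],None,fx=s,fy=s,interpolation=2)); return im
E
python3 - <<'E'
from h import *
p,R=tool(); print(p,uv(p),get_obs()['grip_width'],get_obs()['joints']);print(R)
snap('side','d2',(180,130,330,260),5);snap('wrist','w2',(200,120,456,312),3)
E
```

```text
[ 0.5184 -0.0703  0.2019] [0.5207 0.0508 0.2019] 7.351853979414825e-05 [-0.7428  0.1038  0.7627  2.24    0.0083  0.4825 -0.2336]
[[ 0.3359  0.9136 -0.2293]
 [-0.0771 -0.216  -0.9733]
 [-0.9387  0.3446 -0.0022]]
```

View pics/d2.png

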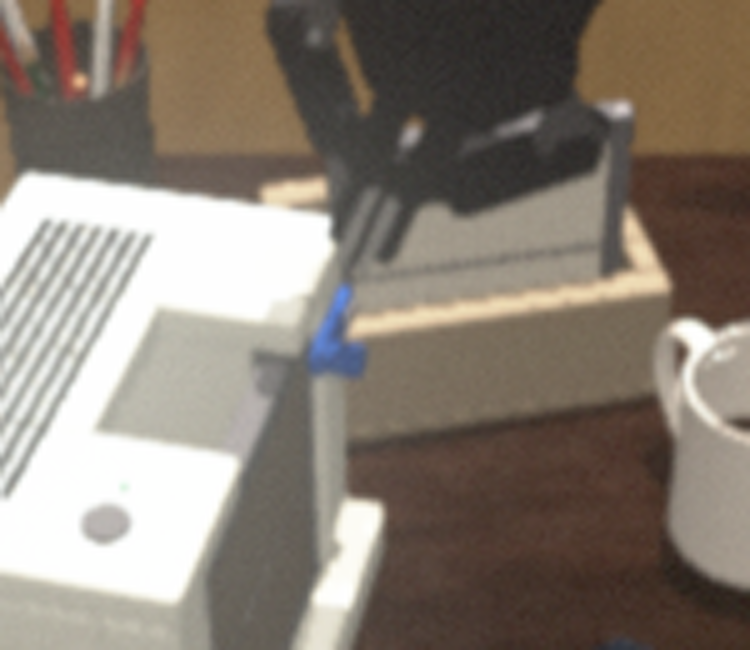

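View pics/w2.png

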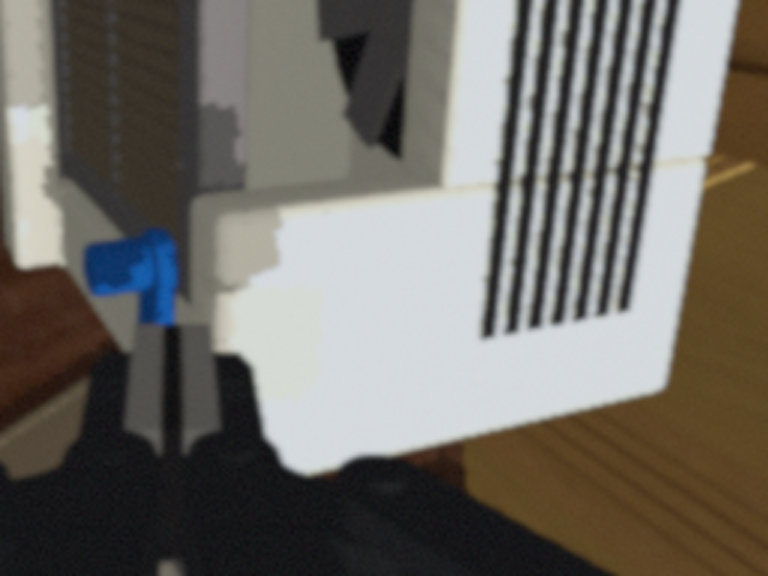

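```bash
cat >> h.py <<'E'
def xy(u,v,z): c,s=np.cos(-.232),np.sin(-.232); return np.array([c*u-s*v,s*u+c*v,z])
E
python3 - <<'E'
from h import *
p,R=tool()
rows(p,R,[(xy(.5225,v,z),R,0) for v,z in [(.05,.165),(.05,.15),(.049,.142),(.046,.133),(.040,.126),(.034,.121),(.030,.118),(.031,.130),(.055,.130),(.056,.106),(.040,.106),(.031,.106)]])
E
```

```text
0.000 0.000 0.000 0.0350 -0.0103 0.0005 0
0.000 0.000 0.000 0.0491 -0.0154 0.0005 0
0.000 0.000 0.000 0.0566 -0.0182 0.0016 0
0.000 0.000 0.000 0.0650 -0.0213 0.0046 0
0.000 0.000 0.000 0.0716 -0.0237 0.0106 0
0.000 0.000 0.000 0.0763 -0.0254 0.0166 0
0.000 0.000 0.000 0.0791 -0.0264 0.0206 0
0.000 0.000 0.000 0.0678 -0.0223 0.0196 0
0.000 0.000 0.000 0.0679 -0.0223 -0.0044 0
0.000 0.000 0.000 0.0904 -0.0306 -0.0054 0
0.000 0.000 0.000 0.0904 -0.0306 0.0106 0
0.000 0.000 0.000 0.0903 -0.0306 0.0196 0
```

>>> apply_moves --series "0 0 0 0.035 -0.0103 0.0005 0;0 0 0 0.049 -0.0154 0.0005 0;0 0 0 0.0565 -0.018 0.0016 0;0 0 0 0.065 -0.021 0.0046 0;0 0 0 0.0715 -0.0235 0.0105 0;0 0 0 0.076 -0.025 0.0165 0;0 0 0 0.079 -0.026 0.0205 0"

```text
clock: 3.8
tcp_pos: [0.5139, -0.0905, 0.1178]
orientation: [1.488, 0.805, -1.121]
contact_force: [-26.7, 12.8, 39.8]
grip_width: -0.0002
```

```bash
python3 - <<'E'
from h import *
p,R=tool(); print(p,uv(p))
snap('side','d3',(180,130,330,260),5);snap('wrist','w3',(200,120,456,312),3)
E
```

```text
[ 0.5139 -0.0905  0.1178] [0.521  0.0301 0.1178]
```

View pics/d3.png

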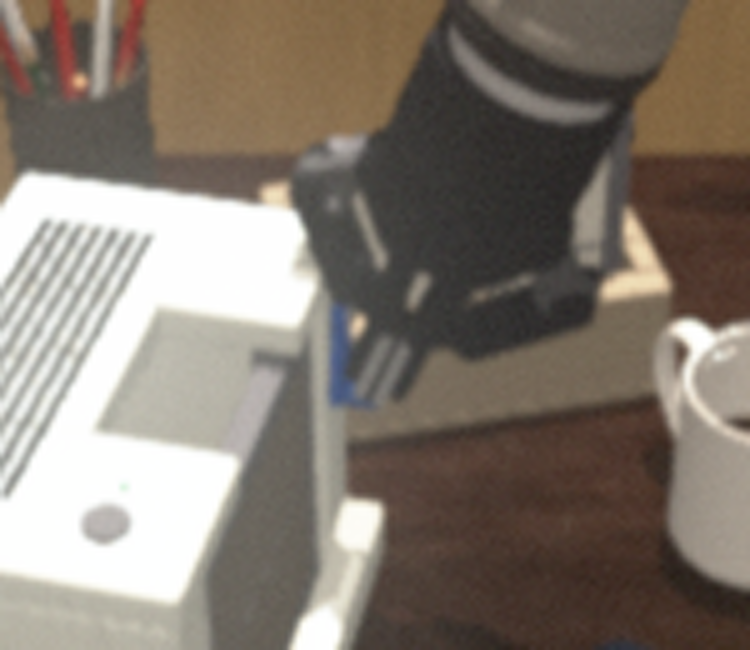

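View pics/w3.png

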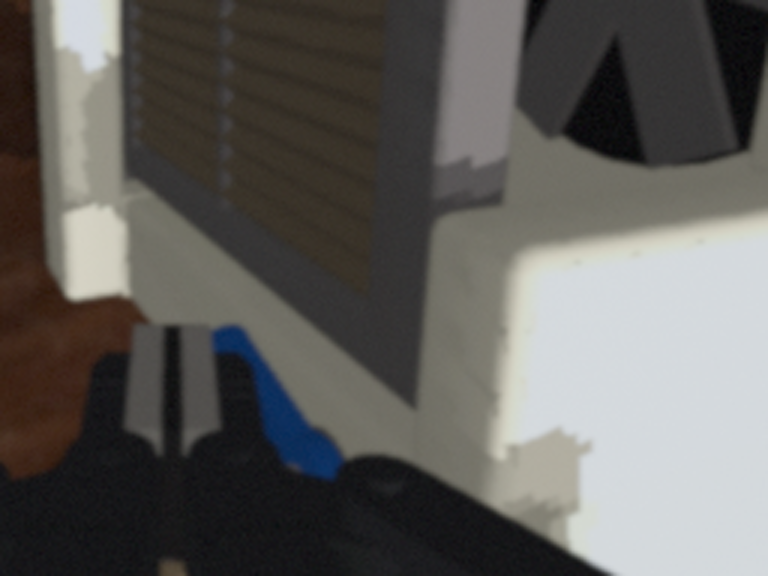

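The force is too high: the knuckle is close to the deck corner. I'm backing off up and outward.

>>> apply_moves --series "0 0 0 -0.006 -0.005 0 0;0 0 0 -0.02 -0.012 0 0;0 0 0 -0.05 -0.03 -0.03 0;0 0 0 -0.05 -0.03 -0.05 0;0 0 0 -0.05 -0.03 -0.05 0"

```text
clock: 4.53
tcp_pos: [0.4831, -0.0289, 0.155]
orientation: [1.486, 0.806, -1.115]
contact_force: [0.4, -0.4, 0.7]
grip_width: 0.0
```

```bash
python3 - <<'E'
from h import *
p,R=tool(); print(p,uv(p),get_obs()['joints'],get_obs()['contact_force'])
snap('side','d4',(180,130,330,260),5);snap('wrist','w4',(200,120,456,312),3);snap('scene','s4',(150,160,300,280),5)
E
```

```text
[ 0.4831 -0.0289  0.155 ] [0.4768 0.083  0.155 ] [-0.9209  0.1423  0.848   2.365   0.0001  0.3467 -0.3223] [ 0.4104 -0.361   0.728 ]
```

View pics/d4.png

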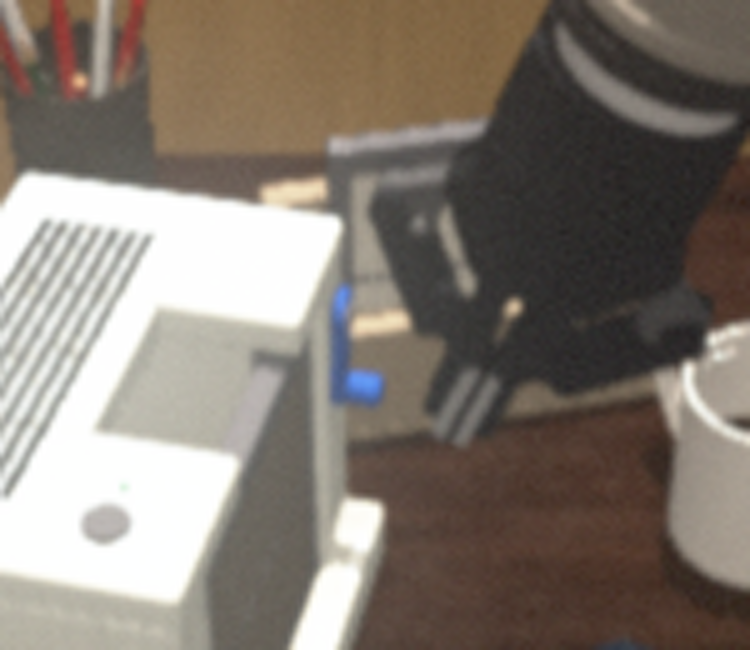

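View pics/w4.png

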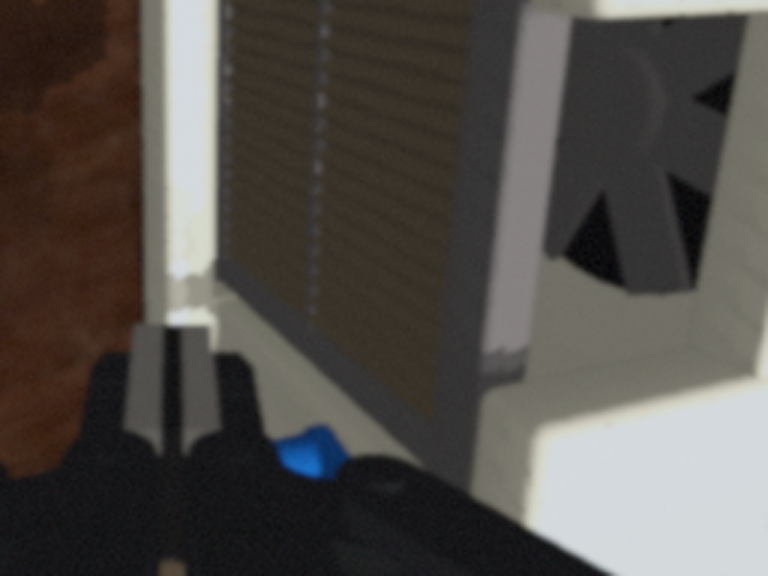

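View pics/s4.png

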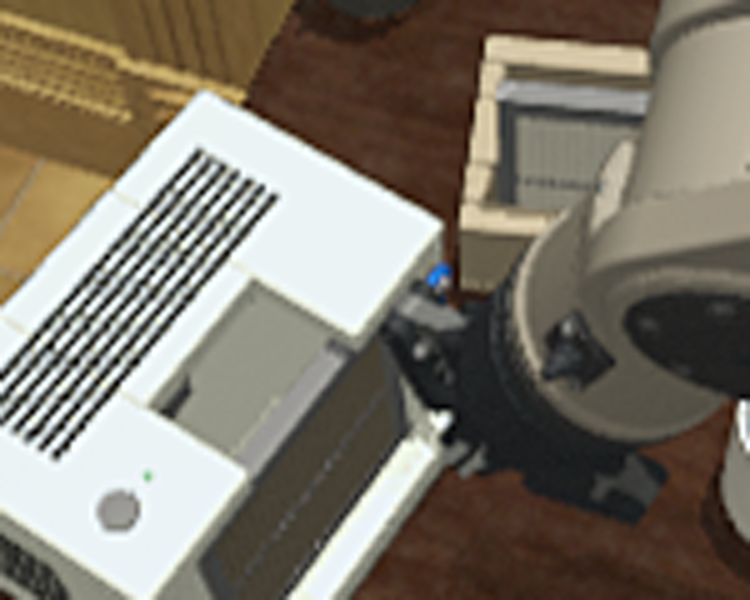

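```bash
python3 - <<'E'
from h import *
D=cam('side');W=cam('wrist')
def atu(c,px,u):
    o,d=ray(c,px); n=xy(1,0,0); n[2]=0; t=(u-o@n)/(d@n); return uv(o+d*t)
f=lambda a,b:(180+a/5,130+b/5)
print('before', atu(D,f(362,358),.5185))
print('front now',atu(D,f(375,390),.5185),'blade top',atu(D,f(342,292),.5335),'blade bottom',atu(D,f(342,403),.5335))
print('wrist lug rear?',atu(W,(200+325/3,120+440/3),.5335),atu(W,(200+280/3,120+455/3),.5185))
E
```

```text
before [0.5185 0.053  0.1523]
front now [0.5185 0.0339 0.1195] blade top [0.5335 0.026  0.1605] blade bottom [0.5335 0.0296 0.1056]
wrist lug rear? [0.5335 0.0286 0.1165] [0.5185 0.0301 0.1205]
```

```bash
python3 - <<'E'
from h import *
p,R=tool()
Q=R@Ro.from_rotvec([-1.5708,0,0]).as_matrix(); print(Q)
rows(p,R,[(xy(u,v,z),Q,0) for u,v,z in [(.495,.080,.13),(.514,.068,.106),(.514,.050,.106),(.514,.035,.106)]])
E
```

```text
[[ 0.3341  0.2302  0.914 ]
 [-0.0777  0.9731 -0.2168]
 [-0.9393  0.0015  0.343 ]]
-1.571 0.000 -0.000 0.0290 0.0086 -0.0007 0
-1.571 0.000 -0.000 0.0581 0.0182 0.0113 0
-1.571 0.000 -0.000 0.0581 0.0182 0.0293 0
-1.571 0.000 -0.000 0.0580 0.0182 0.0443 0
```

>>> apply_moves --series "-0.4 0 0 0 0 0 0;-1.571 0 0 0 0 0 0;-1.571 0 0 0 0 0 0;-1.571 0 0 0 0 0 0;-1.571 0 0 0 0 0 0;-1.571 0 0 0.01 0.003 0 0;-1.571 0 0 0.02 0.006 0 0;-1.571 0 0 0.03 0.009 0 0;-1.571 0 0 0.045 0.0135 0.005 0;-1.571 0 0 0.058 0.018 0.011 0;-1.571 0 0 0.058 0.018 0.011 0"

```text
clock: 6.05
tcp_pos: [0.5152, -0.0537, 0.1051]
orientation: [0.145, 1.216, -0.206]
contact_force: [0.0, -0.3, 0.5]
grip_width: 0.0
```

```bash
python3 - <<'E'
from h import *
p,R=tool(); print(p,uv(p),get_obs()['joints'],get_obs()['contact_force'])
snap('side','d5',(180,130,330,260),5);snap('wrist','w5',(60,60,460,360),2)
E
```

```text
[ 0.5152 -0.0537  0.1051] [0.5138 0.0662 0.1051] [-0.3785  0.2819  0.3378  2.3122  0.0446  0.2294  1.2238] [ 0.0235 -0.3342  0.5272]
```

View pics/d5.png

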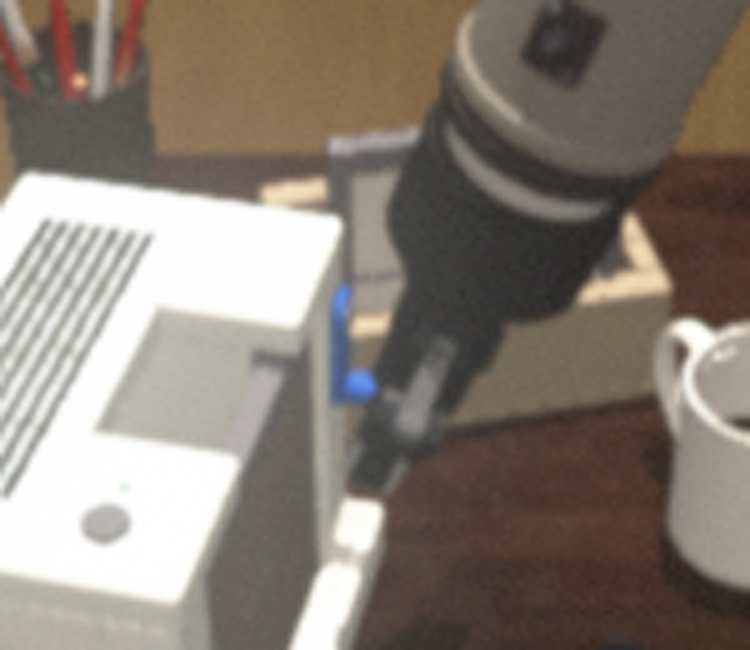

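View pics/w5.png

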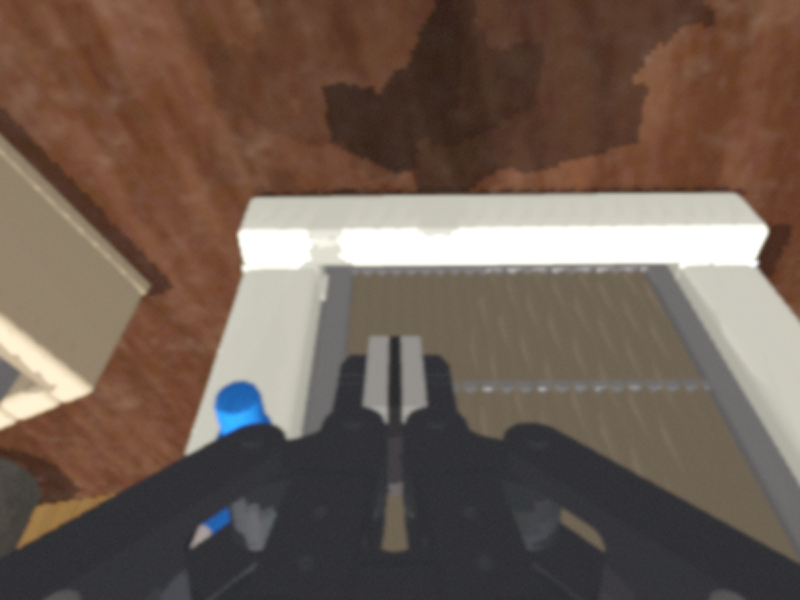

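>>> apply_moves --series "0 0 0 0 -0.01 0 0;0 0 0 0 -0.018 0 0;0 0 0 0 -0.024 0 0;0 0 0 0 -0.030 0 0;0 0 0 0 -0.034 0 0;0 0 0 0 -0.034 0 0"

```text
clock: 6.9
tcp_pos: [0.5079, -0.0844, 0.1059]
orientation: [0.143, 1.215, -0.202]
contact_force: [0.2, -0.1, -0.3]
grip_width: -0.0002
```

```bash
python3 - <<'E'
from h import *
p,R=tool(); print(p,uv(p),get_obs()['joints'],get_obs()['contact_force'])
snap('wrist','w6',(60,60,460,360),2)
E
```

```text
[ 0.5079 -0.0844  0.1059] [0.5137 0.0346 0.1059] [-0.2487  0.2698  0.2755  2.3184  0.0161  0.2213  1.3282] [ 0.2101 -0.0725 -0.2641]
```

View pics/w6.png

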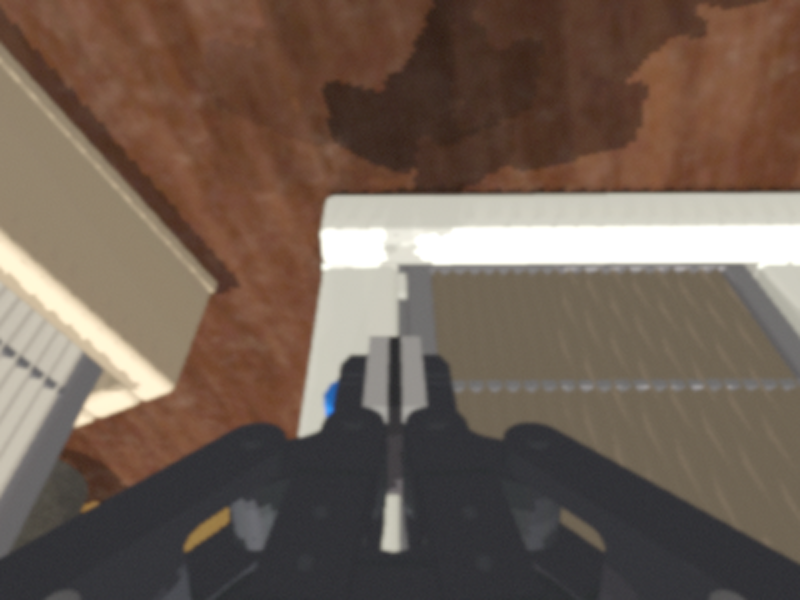

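>>> apply_moves --series "0 0 0 0 -0.004 0 0;0 0 0 0 -0.008 0 0;0 0 0 0 -0.010 0 0;0 0 0 0 -0.010 0 0"

```text
clock: 7.45
tcp_pos: [0.5055, -0.0942, 0.1059]
orientation: [0.143, 1.215, -0.202]
contact_force: [0.2, 1.7, -0.4]
grip_width: 0.0
```

```bash
python3 - <<'E'
from h import *
p,R=tool(); print(p,uv(p),get_obs()['contact_force'])
snap('wrist','w7',(60,60,460,360),2);snap('side','d7',(180,130,330,260),5)
E
```

```text
[ 0.5055 -0.0942  0.1059] [0.5137 0.0245 0.1059] [ 0.2056  1.6664 -0.418 ]
```

View pics/w7.png

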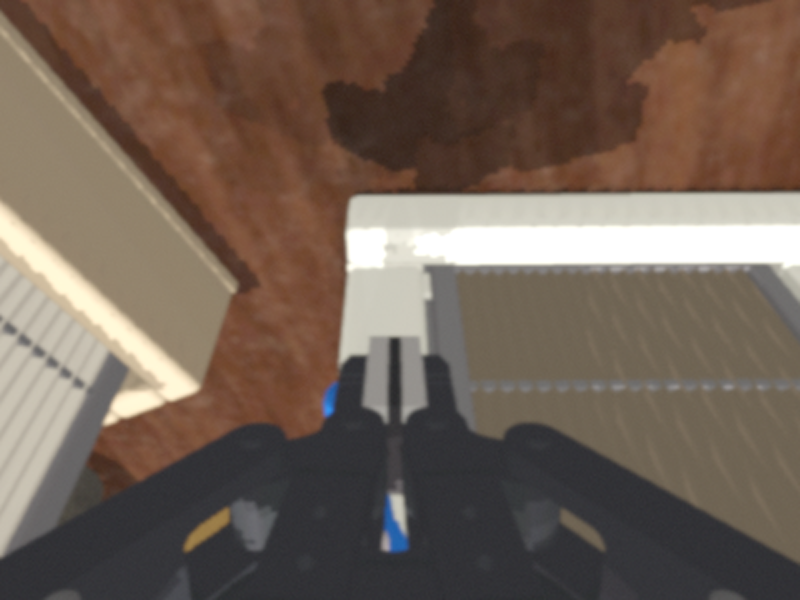

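View pics/d7.png

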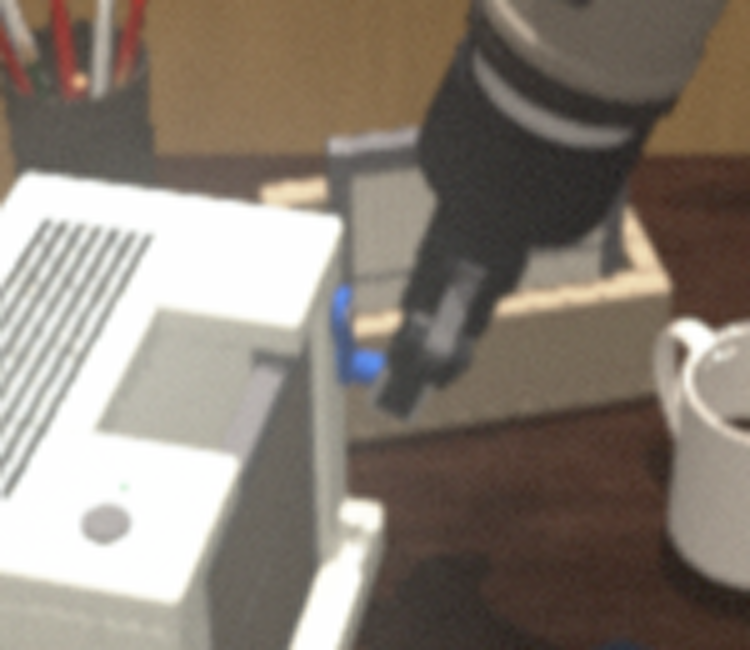

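```bash
python3 - <<'E'
from h import *
D=cam('side')
def atu(c,px,u):
    o,d=ray(c,px); n=xy(1,0,0); n[2]=0; t=(u-o@n)/(d@n); return uv(o+d*t)
f=lambda a,b:(180+a/5,130+b/5)
print('lug',atu(D,f(375,368),.5185),'rear',atu(D,f(350,366),.5335),'blade top',atu(D,f(342,290),.5335),'bottom',atu(D,f(350,383),.5335))
E
```

```text
lug [0.5185 0.0336 0.1309] rear [0.5335 0.0165 0.1144] blade top [0.5335 0.026  0.1615] bottom [0.5335 0.017  0.1056]
```

```bash
python3 - <<'E'
from h import *
p,R=tool(); Q=Rt(-.226)
rows(p,R,[(xy(.507,.040,.106),R,0),(xy(.49,.06,.16),R,0),(xy(.49,.07,.20),R,.3),(xy(.546,.1085,.26),Q,.3)])
E
```

```text
0.000 0.000 0.000 -0.0024 0.0154 -0.0062 0
0.000 0.000 0.000 -0.0589 0.0355 -0.0037 0
0.000 0.000 0.000 -0.0965 0.0455 0.0100 0.3
1.547 0.274 -0.274 -0.1336 0.0841 0.0832 0.3
```

>>> apply_moves --series "0 0 0 -0.0025 0.0155 -0.006 0;0 0 0 -0.059 0.0355 -0.0035 0;0 0 0 -0.0965 0.0455 0.01 0.3;1.547 0.274 -0.274 -0.13 0.084 0.07 0.3;1.547 0.274 -0.274 -0.1335 0.084 0.083 0.3;1.547 0.274 -0.274 -0.1335 0.084 0.083 0.3;1.547 0.274 -0.274 -0.1335 0.084 0.083 0.3;1.547 0.274 -0.274 -0.1335 0.084 0.083 0.3;1.547 0.274 -0.274 -0.1335 0.084 0.083 0.3;1.547 0.274 -0.274 -0.1335 0.084 0.083 0.3;1.547 0.274 -0.274 -0.1335 0.084 0.083 0.3;1.547 0.274 -0.274 -0.1335 0.084 0.083 0.3"

```text
clock: 9.05
tcp_pos: [0.5563, -0.0204, 0.2597]
orientation: [1.377, 1.091, -1.377]
contact_force: [0.4, 0.1, 0.1]
grip_width: 0.0258
```

>>> apply_moves --series "0 0 0 0 0 0 0.3;0 0 0 0 0 0 0.3"

```text
clock: 9.3
tcp_pos: [0.556, -0.0198, 0.2597]
orientation: [1.372, 1.094, -1.372]
contact_force: [-0.6, 0.2, 0.6]
grip_width: 0.0258
```

```bash
python3 - <<'E'
from h import *
p,R=tool(); o=get_obs(); print(p,uv(p),o['contact_force'],o['grip_width'],o['joints']); print(R)
im=snap('wrist','w8',(200,60,456,324),3-1);cv2.imwrite('pics/w8f.png',im);snap('side','d8',(160,110,320,240),5);snap('scene','s8',(150,160,300,280),5)
E
```

```text
[ 0.556  -0.0198  0.2597] [0.5457 0.1086 0.2597] [-0.61    0.217   0.5834] 0.025817621086633227 [-0.5754  0.2835  0.6148  1.842  -0.1844  1.0726 -0.1147]
[[ 0.0005  0.9751 -0.2219]
 [-0.0003 -0.2219 -0.9751]
 [-1.      0.0006  0.0002]]
```

View pics/w8f.png

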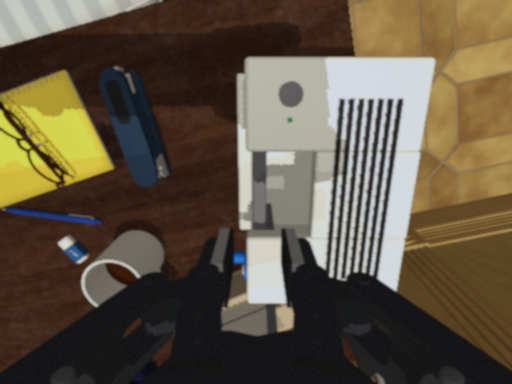

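View pics/d8.png

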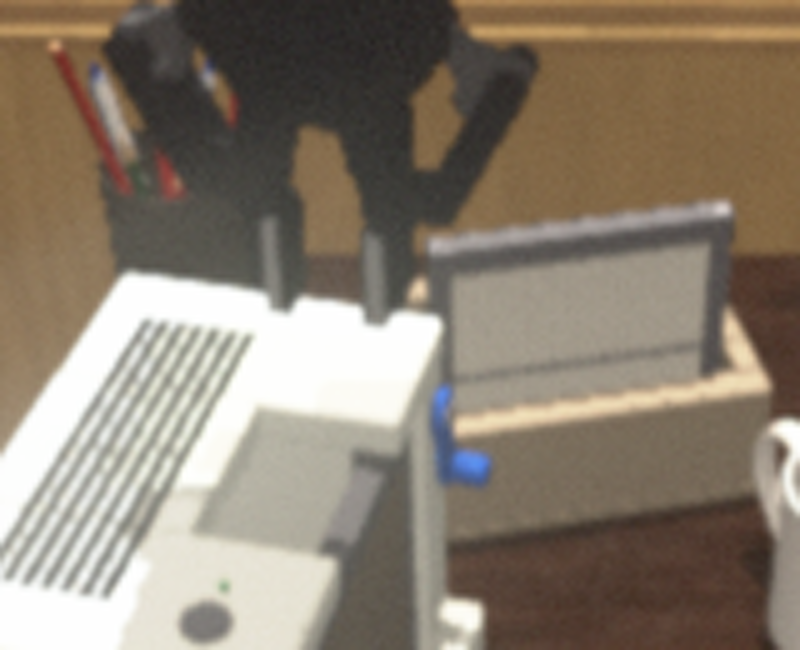

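View pics/s8.png

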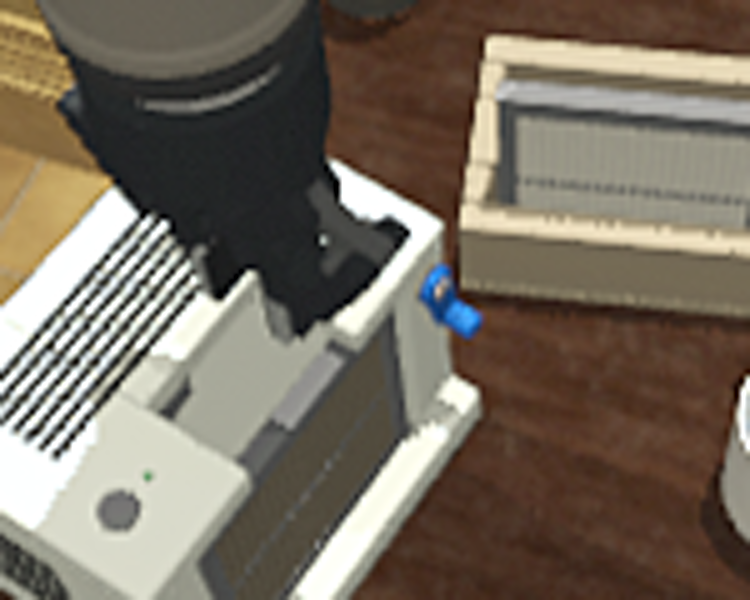

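```bash
python3 - <<'E'
from h import *
W=cam('wrist'); im=cv2.imread('pics/w8f.png')
cv2.imwrite('pics/w8c.png',cv2.resize(im[140:290,200:340],None,fx=5,fy=5,interpolation=2)[:600])
p,R=tool()
# tips: project points at TCP +- halfwidth
for q in [p,p+R[:,1]*.0129,p-R[:,1]*.0129]: print(proj(W,q)[0])
for u in (.542,.548,.554,.590,.5425): print(u,proj(W,[xy(u,.1085,.161),xy(u,.09,.161)]).ravel())
E
```

```text
[255.4343 241.6687]
[279.2326 241.6486]
[231.6371 241.6889]
0.542 [251.7398 187.5852 251.7085 207.5067]
0.548 [258.6596 187.6293 258.4795 207.5487]
0.554 [265.5785 187.6734 265.2498 207.5906]
0.59 [307.0735 187.9379 305.8538 207.8421]
0.5425 [252.3165 187.5888 252.2727 207.5102]
```

View pics/w8c.png

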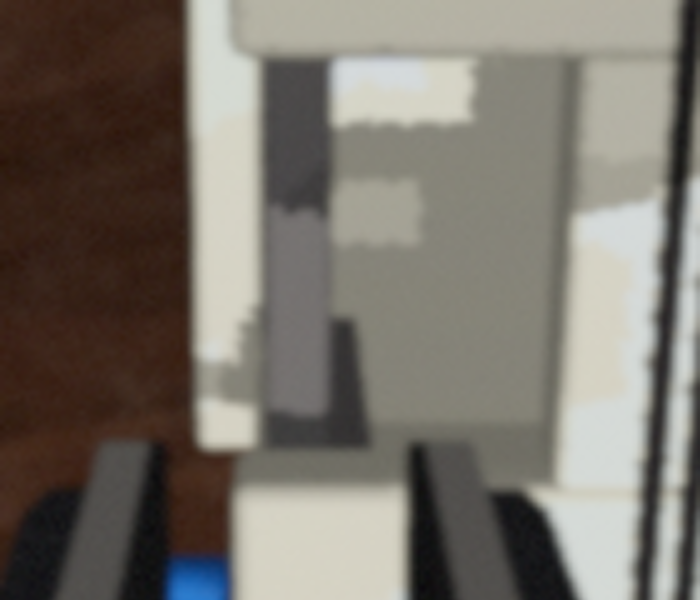

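>>> apply_moves --series "0 0 0 0.03 0.003 0 0.3;0 0 0 0.06 0.003 0 0.3;0 0 0 0.08 0.003 0 0.3;0 0 0 0.095 0.003 0 0.3;0 0 0 0.105 0.003 0 0.3;0 0 0 0.113 0.003 0 0.3;0 0 0 0.117 0.003 0 0.3;0 0 0 0.119 0.003 0 0.3;0 0 0 0.119 0.003 0 0.3"

```text
clock: 10.58
tcp_pos: [0.5593, -0.0205, 0.141]
orientation: [1.374, 1.093, -1.373]
contact_force: [-0.2, -0.7, -0.1]
grip_width: 0.0256
```

```bash
python3 - <<'E'
from h import *
p,R=tool(); o=get_obs(); print(p,uv(p),o['contact_force'],o['grip_width'])
snap('side','d9',(160,110,320,240),5);snap('wrist','w9',(200,140,340,290),4)
E
```

```text
[ 0.5593 -0.0205  0.141 ] [0.549  0.1086 0.141 ] [-0.1996 -0.6962 -0.1263] 0.025576919687395585
```

View pics/d9.png

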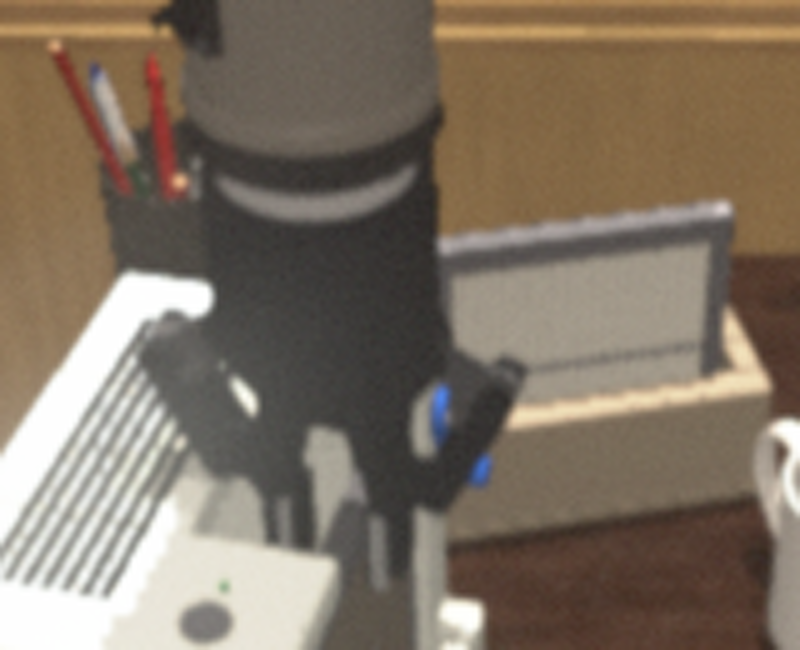

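View pics/w9.png

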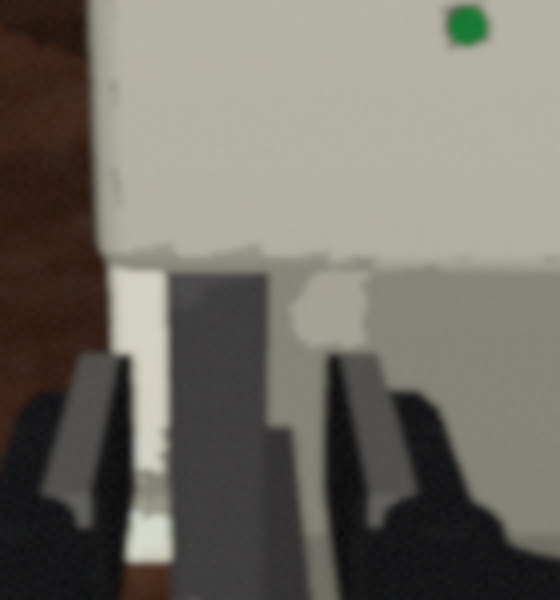

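The fingers straddle the filter edge evenly, with no contact. Now I'll close on it.

>>> apply_moves --series "0 0 0 0.003 0 0 0.3;0 0 0 0.003 0 0 0;0 0 0 0.003 0 0 0;0 0 0 0.003 0 0 0;0 0 0 0.003 0 0 0" --force 50

```text
clock: 11.3
tcp_pos: [0.5589, -0.0204, 0.1378]
orientation: [1.373, 1.094, -1.373]
contact_force: [-3.3, 0.2, 3.1]
grip_width: 0.011
```

```bash
python3 - <<'E'
from h import *
p,R=tool(); o=get_obs(); print(p,uv(p),o['contact_force'],o['moment'],o['grip_width'])
# rotate about groove foot: pivot at filter bottom front edge region
Yv=-.226; a0=uv(p)
u0=.549; foot=np.array([u0-.0064+0.006,0,.016]) # pivot approx
for t in (.06,.12,.17,.21):
    # rotation about lower front corner touching groove front lip; approx pivot at foot centre shifted
    d=np.array([a0[0]-u0,a0[2]-.016]); 
    nu=u0+d[0]*np.cos(t)-d[1]*np.sin(t); nz=.016+d[0]*np.sin(t)+d[1]*np.cos(t)+.006*np.sin(t)
    rows(p,R,[(xy(nu,a0[1],nz),Rt(Yv,t),0)])
E
```

```text
[ 0.5589 -0.0204  0.1378] [0.5486 0.1087 0.1378] [-3.2564  0.1567  3.1303] [0.2001 0.6763 0.0246] 0.011008747155745855
0.000 -0.000 0.060 -0.0001 -0.0073 -0.0000 0
0.000 -0.000 0.120 0.0002 -0.0146 -0.0001 0
0.000 -0.000 0.170 0.0008 -0.0206 -0.0001 0
0.000 -0.000 0.210 0.0015 -0.0254 -0.0002 0
```

>>> apply_moves --series "0 0 0.03 -0.0003 -0.0036 0 0;0 0 0.06 -0.0005 -0.0073 0 0;0 0 0.09 -0.0005 -0.0107 0 0;0 0 0.12 -0.0004 -0.014 0 0;0 0 0.15 -0.0003 -0.0173 0 0;0 0 0.17 -0.0003 -0.0195 0 0;0 0 0.17 -0.0003 -0.0195 0 0"

```text
clock: 12.18
tcp_pos: [0.5393, -0.016, 0.1377]
orientation: [1.431, 0.955, -1.251]
contact_force: [-1.6, 0.5, -2.8]
grip_width: 0.0106
```

```bash
python3 - <<'E'
from h import *
p,R=tool(); o=get_obs(); print(p,uv(p),o['contact_force'],o['moment'],o['grip_width'],o['joints'])
snap('side','d10',(160,130,320,260),5);snap('wrist','w10',(150,100,406,292),3)
E
```

```text
[ 0.5393 -0.016   0.1377] [0.5285 0.1084 0.1377] [-1.5929  0.5288 -2.8131] [0.1595 0.9677 0.0158] 0.01064915924376553 [-0.6066  0.3364  0.5869  2.1219 -0.2478  0.5862 -0.0898]
```

View pics/d10.png

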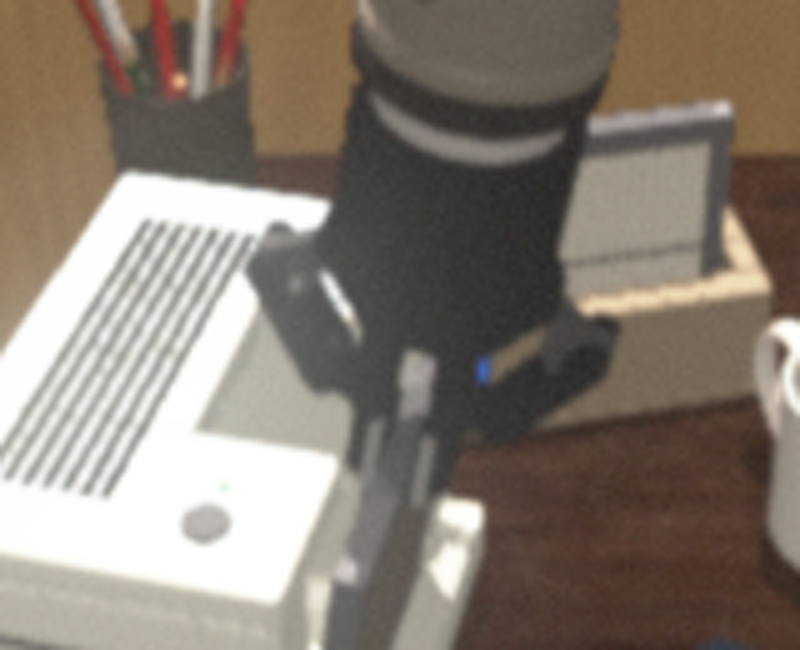

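View pics/w10.png

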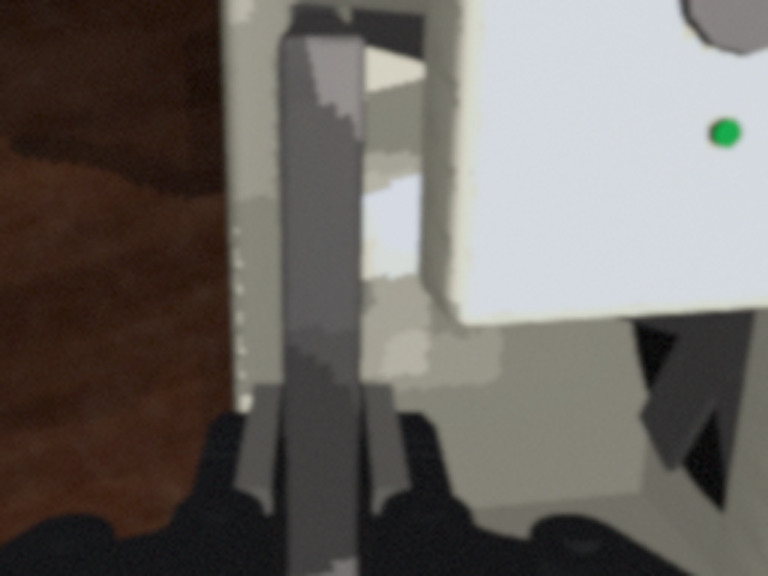

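>>> apply_moves --series "0 0 0 -0.002 0 0 0;0 0 0 -0.005 0 0 0;0 0 0 -0.009 0 0 0;0 0 0 -0.014 0 0 0;0 0 0 -0.02 0 0 0;0 0 0 -0.02 0 0 0" --force 80

```text
clock: 13.02
tcp_pos: [0.5377, -0.0153, 0.1588]
orientation: [1.434, 0.952, -1.247]
contact_force: [-0.1, -0.5, -2.0]
grip_width: 0.0103
```

```bash
python3 - <<'E'
from h import *
p,R=tool(); o=get_obs(); print(p,uv(p),o['contact_force'],o['moment'],o['grip_width'],o['joints'])
snap('side','d11',(160,110,320,240),5)
E
```

```text
[ 0.5377 -0.0153  0.1588] [0.5269 0.1087 0.1588] [-0.0683 -0.5327 -2.0308] [0.0592 0.2928 0.0507] 0.010259829155735537 [-0.638   0.2969  0.615   2.1119 -0.2097  0.6274 -0.1234]
```

View pics/d11.png

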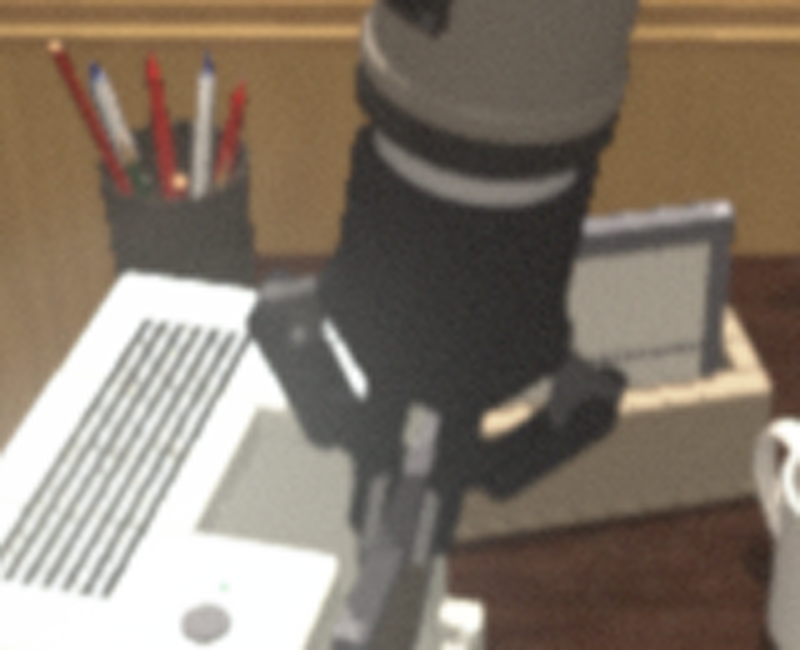

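```bash
python3 - <<'E'
from h import *
p,R=tool()
rows(p,R,[(xy(.519,.1087,.205),R,0),(xy(.49,.10,.26),Rt(-.226,.12),0),(xy(.47,.08,.325),Rt(-.226,0),0)])
E
```

```text
0.000 0.000 0.000 -0.0472 0.0005 -0.0001 0
0.000 -0.001 -0.052 -0.1064 -0.0187 0.0084 0
0.000 -0.001 -0.172 -0.1739 -0.0274 0.0282 0
```

>>> apply_moves --series "0 0 0 -0.024 0 0 0;0 0 0 -0.047 0 0 0;0 0 -0.02 -0.077 -0.009 0.004 0;0 0 -0.052 -0.106 -0.019 0.008 0;0 0 -0.11 -0.14 -0.023 0.018 0;0 0 -0.172 -0.174 -0.027 0.028 0;0 0 -0.172 -0.174 -0.027 0.028 0"

```text
clock: 13.95
tcp_pos: [0.4775, -0.0311, 0.3268]
orientation: [1.378, 1.092, -1.371]
contact_force: [-0.5, -1.0, -3.3]
grip_width: 0.0103
```

```bash
python3 - <<'E'
from h import *
p,R=tool(); o=get_obs(); print(p,uv(p),o['contact_force'],o['grip_width'],o['joints'])
a=-1.334; y=np.array([np.cos(a),np.sin(a),0]);x=np.array([0,0,-1.]);Q=np.c_[x,y,np.cross(x,y)]
t=np.array([.4805,-.2923,.325])
rows(p,R,[(t,Q,0)])
c=cam('wrist'); im=snap('scene','s12',(0,0,512,384),1)
E
```

```text
[ 0.4775 -0.0311  0.3268] [0.4719 0.0795 0.3268] [-0.5242 -1.0451 -3.2556] 0.010342728813559115 [-0.7423  0.0405  0.7144  1.9206 -0.0303  1.1869 -0.2444]
1.107 -0.004 -0.001 0.0014 0.0618 0.2538 0
```

View pics/s12.png

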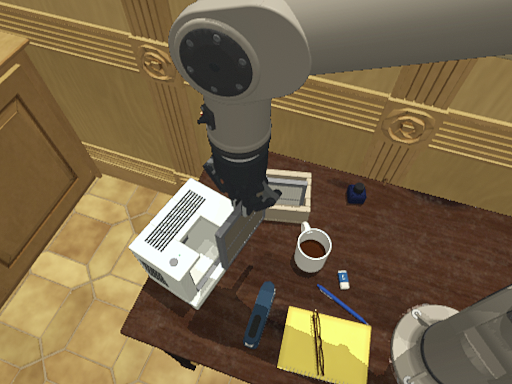

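>>> apply_moves --series "0.14 0 0 0 0.008 0.03 0;0.28 0 0 0 0.016 0.064 0;0.42 0 0 0 0.024 0.098 0;0.56 0 0 0 0.031 0.13 0;0.7 0 0 0 0.04 0.162 0;0.84 0 0 0.001 0.047 0.194 0;0.98 0 0 0.001 0.055 0.225 0;1.107 -0.004 0 0.0014 0.062 0.254 0;1.107 -0.004 0 0.0014 0.062 0.254 0;1.107 -0.004 0 0.0014 0.062 0.254 0"

```text
clock: 15.25
tcp_pos: [0.4793, -0.2904, 0.3219]
orientation: [2.087, 0.252, -2.1]
contact_force: [-0.4, 1.0, -3.0]
grip_width: 0.0101
```

```bash
python3 - <<'E'
from h import *
p,R=tool(); o=get_obs(); print(p,o['contact_force'],o['grip_width'],o['joints']);print(R)
im=snap('wrist','w13',(0,0,512,384),1.5);cv2.imwrite('pics/w13f.png',im);snap('scene','s13',(200,100,350,240),5);snap('side','d13',(180,60,340,220),4.5)
E
```

```text
[ 0.4793 -0.2904  0.3219] [-0.4056  0.9632 -3.0293] 0.01008495178849007 [-0.3575  0.3143  1.0088  1.7615 -0.2769  1.225  -0.6054]
[[-0.0058  0.2377 -0.9713]
 [-0.0015 -0.9713 -0.2377]
 [-1.      0.0001  0.006 ]]
```

View pics/w13.png

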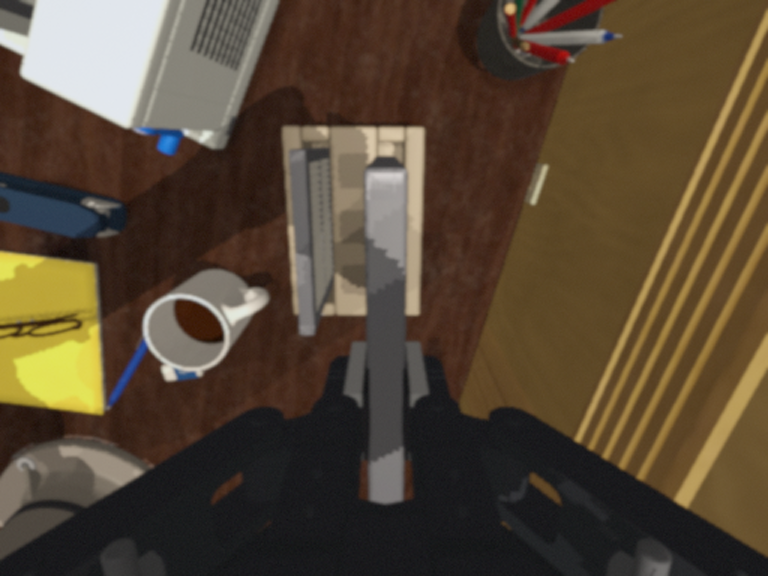

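View pics/s13.png

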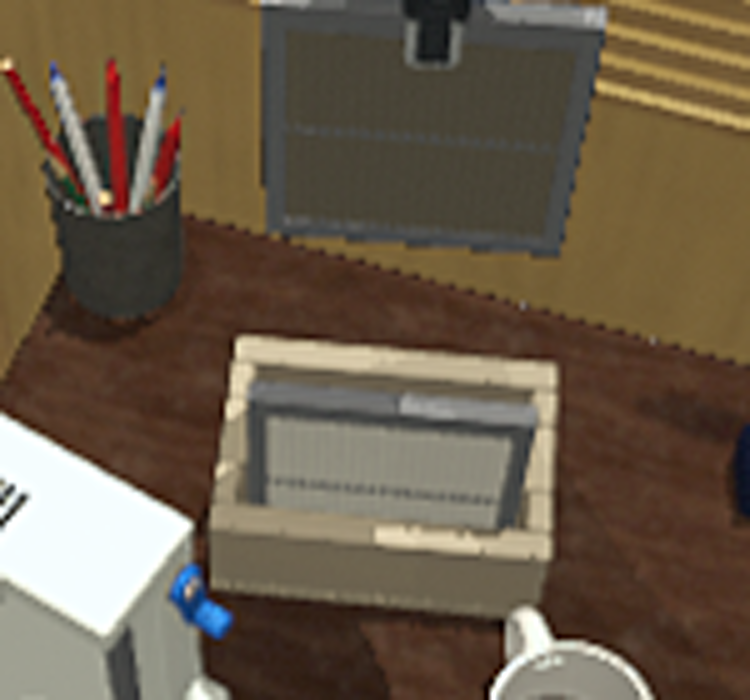

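View pics/d13.png

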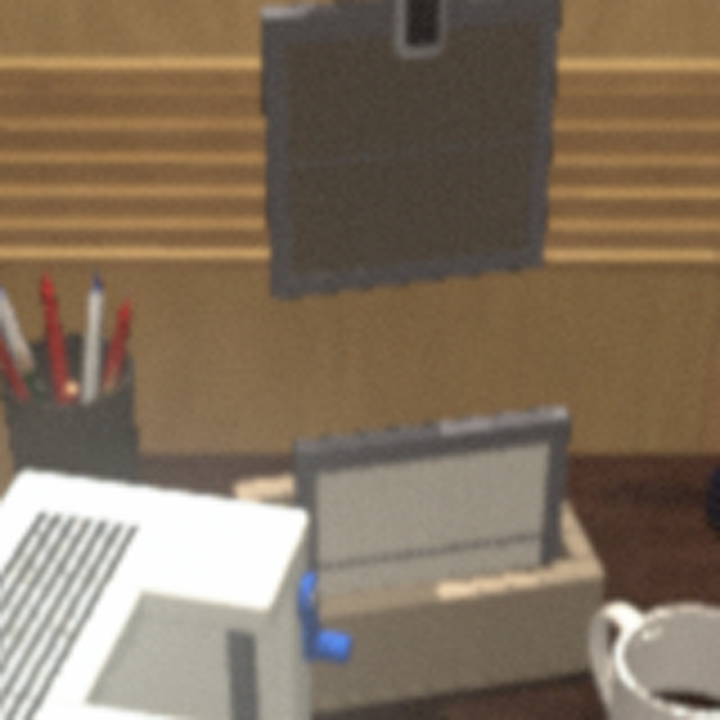

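```bash
python3 - <<'E'
import cv2
im=cv2.imread('pics/w13f.png'); cv2.imwrite('pics/w13c.png',cv2.resize(im[75:225,175:305],None,fx=4,fy=4,interpolation=2))
E
```

View pics/w13c.png

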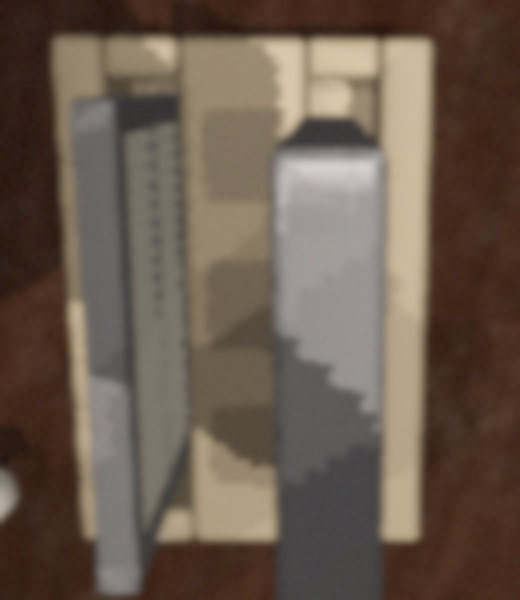

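```bash
python3 - <<'E'
from h import *
S=cam('scene');D=cam('side');W=cam('wrist')
w=lambda u,v:(175+u/4,75+v/4)
s=lambda u,v:(125+u/4,160+v/4); d=lambda u,v:(130+u/4,140+v/4)
# tray frame: x thin? local corners (x±62,y±88,z.066); local y dir ~ (.97,.235)
# world: TLw = far +yt , +spare side(+n)
a=lambda i,j:(i*.062,j*.088,.066)
# use xt = -n => rotate: yt=(.97,.235) => xt=(.235,-.97)
obsW=[(a(-1,1),w(53,37)),(a(1,1),w(433,37)),(a(1,-1),w(420,542)),(a(-1,-1),w(84,542))]
obsS=[(a(1,1),s(490,28)),(a(1,-1),s(746,50)),(a(-1,-1),s(740,208)),(a(-1,1),s(468,180))]
obsD=[(a(-1,-1),d(736,188)),(a(1,1),d(410,108))]
def fit(L):
    def f(x): return np.concatenate([(proj(c,T(x,np.array([o[0] for o in ob])))-np.array([o[1] for o in ob])).ravel() for c,ob in L])
    r=least_squares(f,[.4727,-.26,-1.33]); return r.x,np.abs(r.fun).round(1)
for n,L in [('W',[(W,obsW)]),('S',[(S,obsS)]),('SD',[(S,obsS),(D,obsD)]),('all',[(W,obsW),(S,obsS),(D,obsD)])]:
    x,e=fit(L); print(n,x,e,'pocket',T(x,[[.033,0,.006]]),'spare',T(x,[[-.033,0,.006]]))
p,R=tool()
# filter: bottom corners in scene (75,?)
f5=lambda u,v:(200+u/5,100+v/5); g=lambda u,v:(180+u/4.5,60+v/4.5)
for n,a_,b_ in [('BL',(280,235),(275,297)),('BR',(560,252),(543,268)),('TL',(262,8),(263,12)),('TR',(605,15),(560,5))]:
    print(n,tri([(S,f5(*a_)),(D,g(*b_))]))
print('tool',p)
# filter top in wrist: edges at v=152: 275..385 ; v=~590: 278..383
for u,v in [(275,152),(385,152),(278,590),(383,590)]:
    print(atz(W,w(u,v),p[2]+.0235))
# pocket far end edges
for u,v in [(305,75),(382,75)]: print('pk',atz(W,w(u,v),.066))
E
```

```text
W [ 0.4762 -0.2643 -1.3331] [0.6 0.2 0.5 0.  0.1 0.3 0.  0.1] pocket [[ 0.484  -0.2964  0.006 ]] spare [[ 0.4684 -0.2322  0.006 ]]
S [ 0.4728 -0.2605 -1.3358] [0.1 0.4 0.2 0.  0.4 0.  0.5 0.3] pocket [[ 0.4805 -0.2926  0.006 ]] spare [[ 0.4651 -0.2284  0.006 ]]
SD [ 0.4738 -0.2606 -1.3385] [0.4 0.6 0.1 0.1 0.  0.1 0.9 0.  1.7 0.2 0.4 0.4] pocket [[ 0.4814 -0.2928  0.006 ]] spare [[ 0.4662 -0.2285  0.006 ]]
all [ 0.4755 -0.2636 -1.335 ] [1.1 0.1 0.1 0.5 0.6 0.7 0.7 0.4 0.7 1.5 0.5 1.2 0.3 1.3 1.  1.  0.8 0.7
 1.  1. ] pocket [[ 0.4832 -0.2956  0.006 ]] spare [[ 0.4678 -0.2315  0.006 ]]
BL (array([ 0.5425, -0.2736,  0.1956]), [np.float64(1.798417938888837), np.float64(1.9149011912430707)])
BR (array([ 0.4105, -0.3074,  0.1954]), [np.float64(0.14827037122055314), np.float64(0.15250441235851142)])
TL (array([ 0.545 , -0.2618,  0.3468]), [np.float64(1.0754065423309422), np.float64(1.0901820424547324)])
TR (array([ 0.4122, -0.3224,  0.3287]), [np.float64(1.0709479780351592), np.float64(1.0444056892078)])
tool [ 0.4798 -0.2902  0.3227]
[ 0.5475 -0.2699  0.3462]
[ 0.55   -0.2804  0.3462]
[ 0.5018 -0.2808  0.3462]
[ 0.5045 -0.2921  0.3462]
pk [ 0.555  -0.2658  0.066 ]
pk [ 0.5609 -0.2902  0.066 ]
```

>>> apply_moves --series "0 0 0 0.02 0.003 -0.001 0;0 0 0 0.045 0.005 -0.0023 0;0 0 0 0.07 0.005 -0.0023 0;0 0 0 0.095 0.005 -0.0023 0;0 0 0 0.115 0.005 -0.0023 0;0 0 0 0.122 0.005 -0.0023 0;0 0 0 0.122 0.005 -0.0023 0"

```text
clock: 16.27
tcp_pos: [0.4823, -0.2962, 0.2009]
orientation: [2.089, 0.249, -2.099]
contact_force: [0.5, 1.0, -1.9]
grip_width: 0.0104
```

```bash
python3 - <<'E'
from h import *
p,R=tool(); o=get_obs(); print(p,o['contact_force'],o['grip_width']);print(R)
im=snap('wrist','w14',(150,60,350,240),4);cv2.imwrite('pics/w14f.png',im);snap('scene','s14',(220,120,340,220),6.5);snap('side','d14',(180,60,340,220),4.5)
E
```

```text
[ 0.4823 -0.2962  0.2009] [ 0.4735  0.9711 -1.9447] 0.01043105181634998
[[-0.0046  0.2359 -0.9718]
 [-0.0023 -0.9718 -0.2359]
 [-1.      0.0011  0.005 ]]
```

View pics/w14.png

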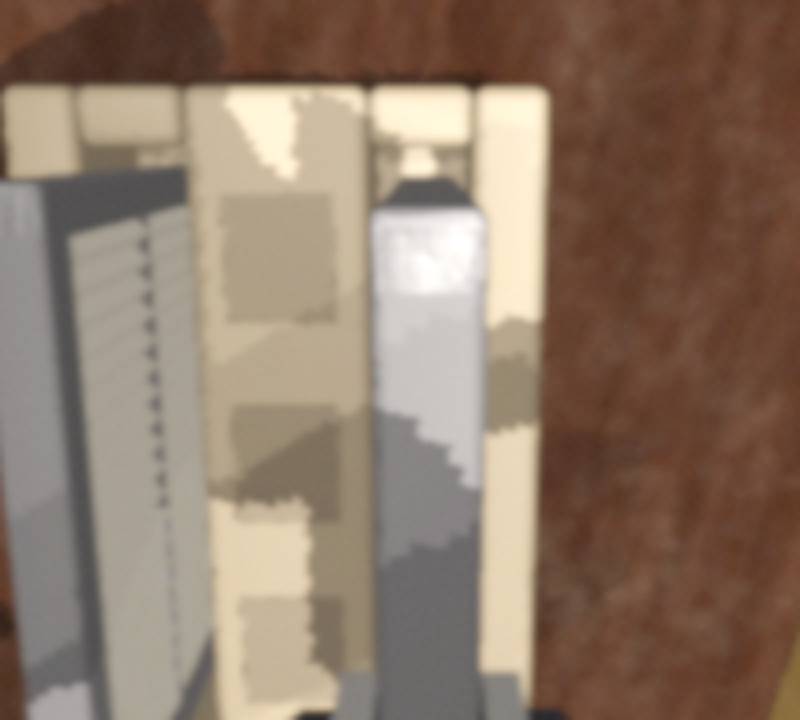

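View pics/s14.png

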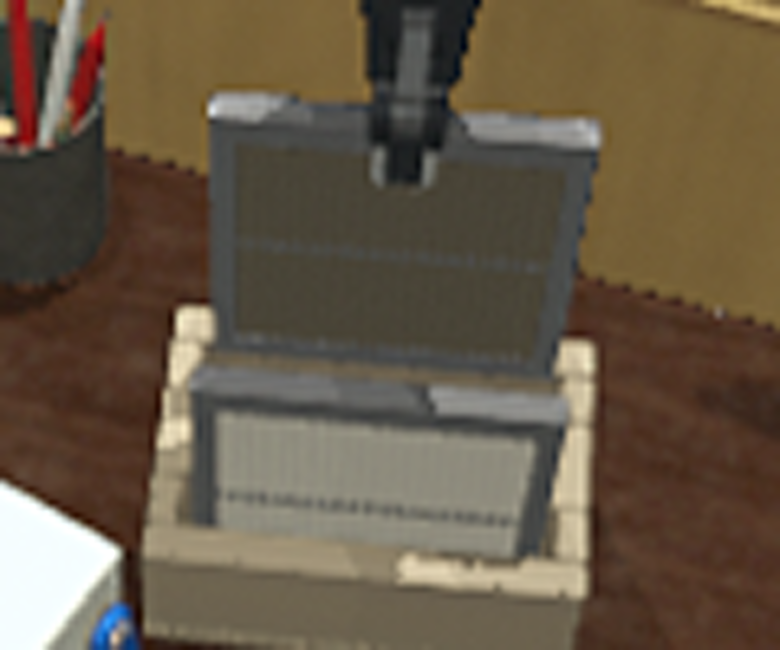

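View pics/d14.png

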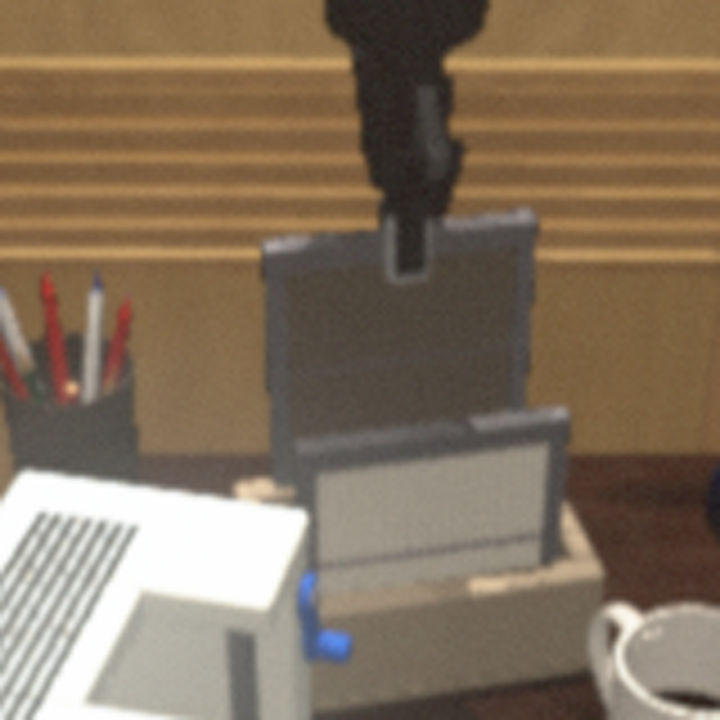

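```bash
python3 - <<'E'
from h import *
W=cam('wrist'); p,R=tool(); px=lambda u,v:(150+u/4,60+v/4)
y=R[:,1];l=-R[:,2]; l=l/np.linalg.norm(l)
f=lambda a,b,z:(proj(W,p+a*y+b*l-np.array([0,0,z]))[0]-[150,60])*4
print('foot pred',f(-.006,.07,.122),f(.006,.07,.122),'top',f(-.006,.07,-.023),f(.006,.07,-.023))
# actual pocket end edges
L=atz(W,px(373,148),.066);Rr=atz(W,px(474,148),.066); m=(L+Rr)/2; print(L,Rr,'width',np.linalg.norm(L-Rr),'along',(m-p)@l,'across',(m-p)@y)
L2=atz(W,px(374,600),.066); print('left edge across',(L-p)@y,(L2-p)@y)
# tray outer corners
for q in [(5,88),(548,88),(534,640)]: z=atz(W,px(*q),.066); print('outer',(z-p)@y,(z-p)@l)
# foot measured end
for q in [(398,180),(458,180)]: z=atz(W,px(*q),p[2]-.122); print('foot',(z-p)@y,(z-p)@l)
for q in [(372,210),(487,208)]: z=atz(W,px(*q),p[2]+.023); print('top',(z-p)@y,(z-p)@l)
E
```

```text
foot pred [391.6851 175.9659] [446.7337 175.9134] top [351.3022 217.2013] [472.4611 217.0874]
[ 0.554  -0.2684  0.066 ] [ 0.5594 -0.2908  0.066 ] width 0.0230084374743086 along 0.07618223388730087 across 0.0006299169977270496
left edge across -0.010874269103452943 -0.012298783177852934
outer -0.09321603968623782 0.0891180471655584
outer 0.028606478115101457 0.08901708848499496
outer 0.029061796895925168 -0.04577170602457372
foot -0.00489234862007756 0.06955154032307657
foot 0.00818922576416722 0.06953876300505726
top -0.003877931023659854 0.0706276505249568
top 0.007467448848130947 0.07080729733083263
```

>>> apply_moves --series "0 0 0 0.01 -0.001 -0.0012 0;0 0 0 0.02 -0.001 -0.0012 0;0 0 0 0.03 -0.001 -0.0012 0;0 0 0 0.04 -0.001 -0.0012 0;0 0 0 0.05 -0.001 -0.0012 0;0 0 0 0.058 -0.001 -0.0012 0;0 0 0 0.064 -0.001 -0.0012 0;0 0 0 0.068 -0.001 -0.0012 0;0 0 0 0.068 -0.001 -0.0012 0"

```text
clock: 17.55
tcp_pos: [0.483, -0.295, 0.133]
orientation: [2.09, 0.249, -2.099]
contact_force: [-0.3, 0.7, -2.0]
grip_width: 0.0102
```

>>> apply_moves --series "0 0 0 0.002 0 0 0;0 0 0 0.004 0 0 0;0 0 0 0.005 0 0 0;0 0 0 0.005 0 0 0"

```text
clock: 18.05
tcp_pos: [0.483, -0.2951, 0.1282]
orientation: [2.09, 0.249, -2.099]
contact_force: [-1.3, 0.5, -1.7]
grip_width: 0.0103
```

```bash
python3 - <<'E'
from h import *
p,R=tool(); o=get_obs(); print(p,o['contact_force'],o['moment'],o['grip_width'])
im=snap('wrist','w15',(150,60,350,240),4);snap('side','d15',(180,60,340,220),4.5)
E
```

```text
[ 0.483  -0.2951  0.1282] [-1.3134  0.4646 -1.7431] [0.0307 0.1107 0.0031] 0.01031454553758884
```

View pics/w15.png

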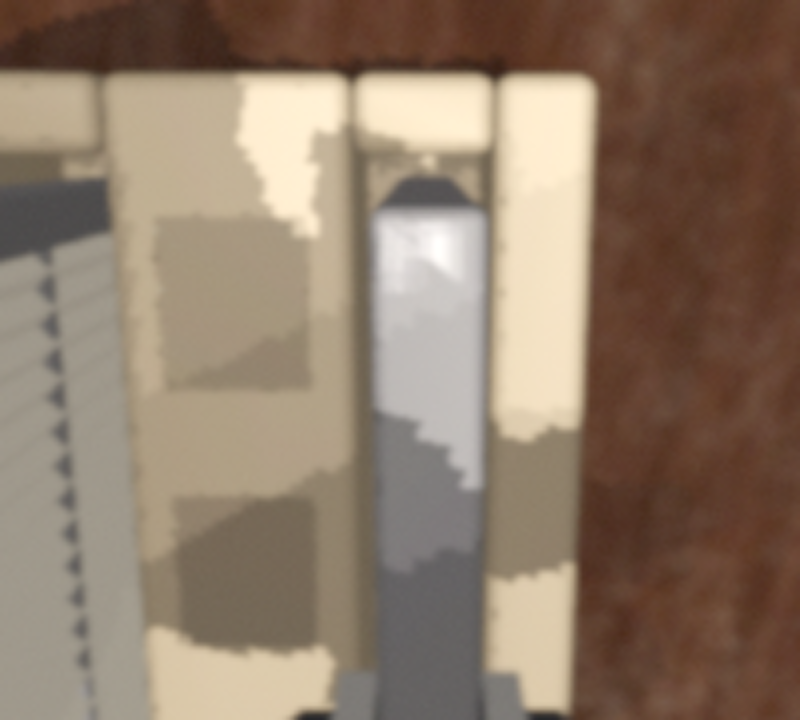

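View pics/d15.png

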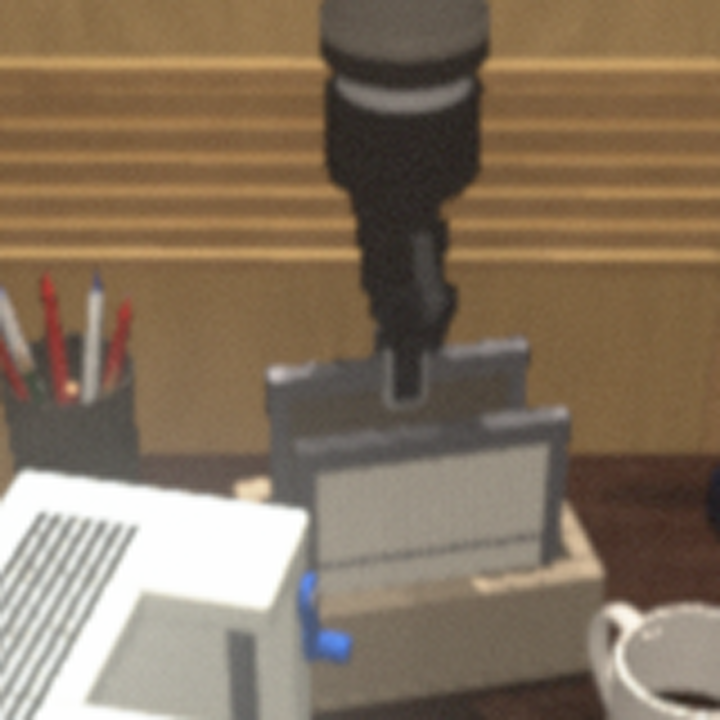

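>>> apply_moves --series "0 0 0 0.0006 0 0 0;0 0 0 0.0012 0 0 0;0 0 0 0.0012 0 0 0"

```text
clock: 18.52
tcp_pos: [0.4828, -0.2957, 0.128]
orientation: [2.091, 0.248, -2.099]
contact_force: [-4.1, 1.4, 8.2]
grip_width: 0.0101
```

>>> apply_moves --series "0 0 0 -0.0008 0 0 0;0 0 0 -0.0008 0 0 0;0 0 0 -0.0008 0 0 0.17;0 0 0 -0.0008 0 0 0.2;0 0 0 -0.0008 0 0 0.25;0 0 0 -0.0008 0 0 0.3;0 0 0 -0.0008 0 0 0.3;0 0 0 -0.0008 0 0 0.3" --force 20

```text
clock: 19.52
tcp_pos: [0.483, -0.2951, 0.1278]
orientation: [2.09, 0.249, -2.099]
contact_force: [0.9, 0.2, 0.1]
grip_width: 0.0256
```

```bash
python3 - <<'E'
from h import *
p,R=tool(); o=get_obs(); print(p,o['contact_force'],o['moment'],o['grip_width'])
im=snap('wrist','w16',(150,60,350,240),4)
E
```

```text
[ 0.483  -0.2951  0.1278] [0.9398 0.1978 0.1266] [-0.0705 -0.0513 -0.0498] 0.025550094999751614
```

View pics/w16.png

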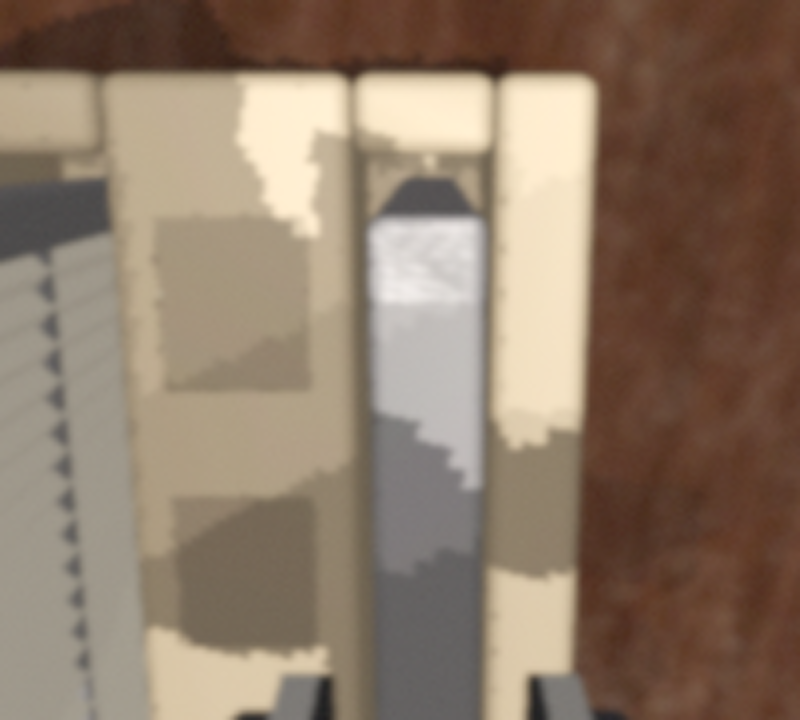

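The filter stands free and upright. I'll retract straight up.

>>> apply_moves --series "0 0 0 -0.008 0 0 0.3;0 0 0 -0.02 0 0 0.3;0 0 0 -0.035 0 0 0.3;0 0 0 -0.06 0 0 0.3;0 0 0 -0.09 0 0 0.3;0 0 0 -0.12 0 0 0.3;0 0 0 -0.15 0 0 0.3;0 0 0 -0.18 0 0 0.3;0 0 0 -0.18 0 0 0.3;0 0 0 -0.18 0 0 0.3"

```text
clock: 20.82
tcp_pos: [0.4835, -0.2944, 0.3078]
orientation: [2.09, 0.249, -2.099]
contact_force: [-0.3, 0.6, -0.1]
grip_width: 0.0257
```

```bash
python3 - <<'E'
from h import *
p,R=tool(); o=get_obs(); print(p,o['contact_force'],o['clock'])
im=snap('wrist','w17',(0,0,512,384),1.5);snap('scene','s17',(125,100,325,250),4);snap('side','d17',(150,130,350,280),4)
E
```

```text
[ 0.4835 -0.2944  0.3078] [-0.287   0.6349 -0.1161] 20.825
```

View pics/w17.png

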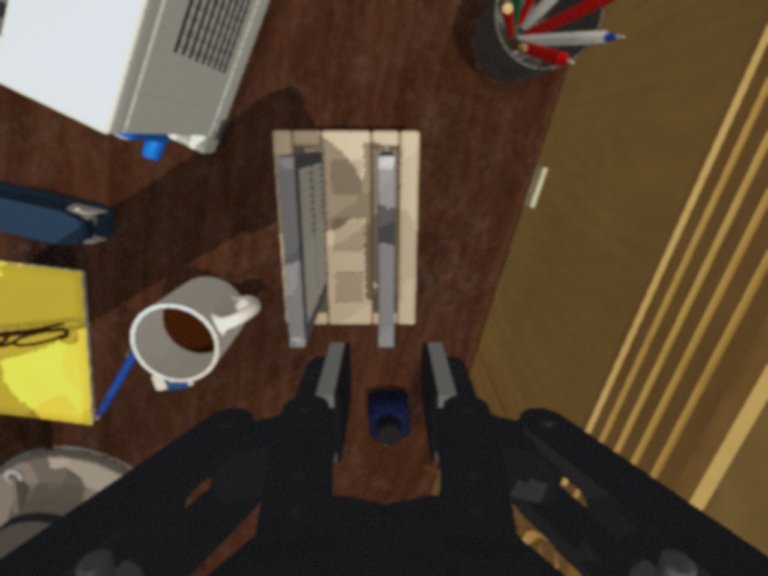

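View pics/s17.png

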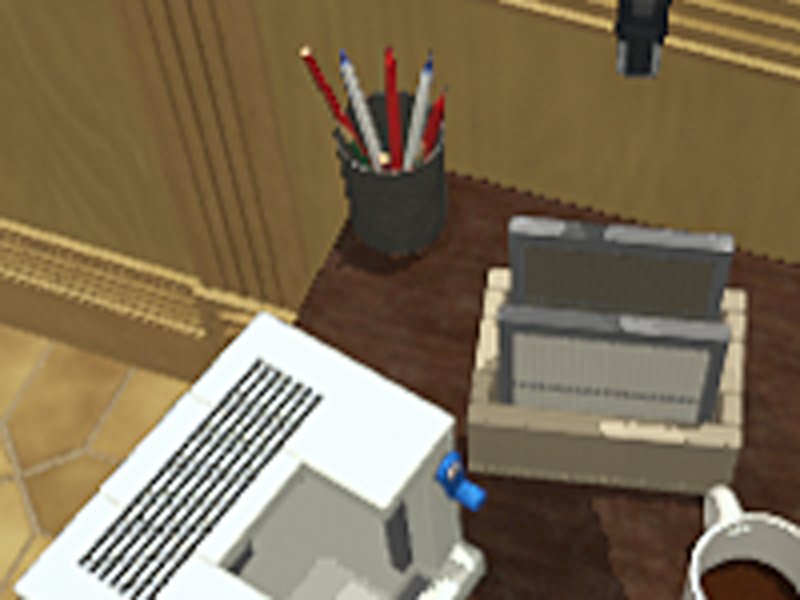

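View pics/d17.png

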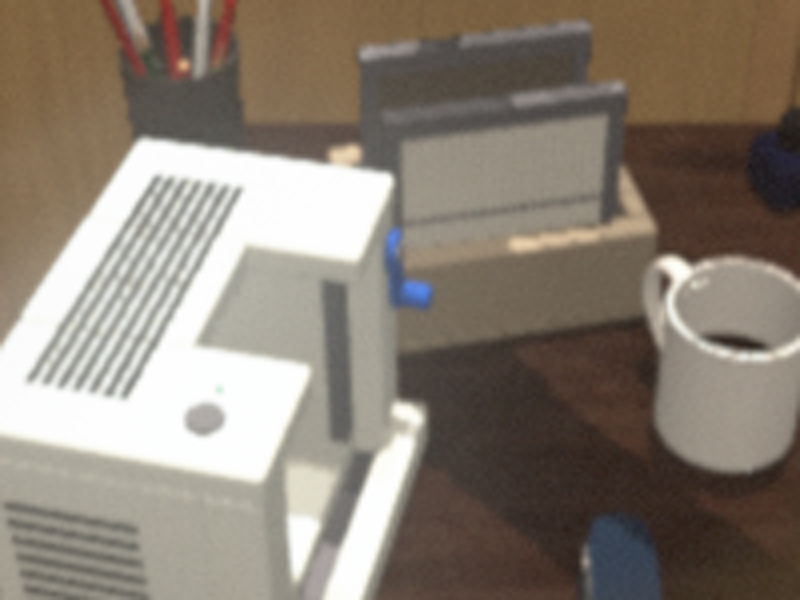

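The used filter stands upright in the empty pocket, with its top level with the spare's. The tab hangs down, the bay is empty, and the other objects look unmoved. I'm handing in.

```bash
python3 -c "
from bench import *
print(hand_in())"
```

```text
the job is handed in; nothing more can be done
None
```

The used filter now stands upright and fully down in the tray's empty pocket, but one force spike while turning the tab may have broken the 40 N limit. I handed in at about 21 s, with the robot clear of everything.

**What I did:** I swung the blue tab straight down, slightly past vertical. Then I gripped the filter's top edge through the finger notch, tipped it about 0.17 rad forward, lifted it out of the groove and lowered it into the pocket. I opened the fingers slowly and retracted straight up.

**Last checks:**
- **Seating:** the floor contact came at tool height 0.128 m, as calculated for the 6 mm pocket floor.
- **After release:** the filter stood free, and all three cameras show it upright beside the spare, top edges level.
- **Everything else:** the spare, mug, stapler and pen pot look where they were at the start. I judged this by eye and did not measure it.

**What went wrong or disagreed:**
- **Force spike:** on the first push on the tab, a knuckle of the gripper probably touched the front edge of the purifier's deck. The tool force read about 50 N in total, below the 120 N wrist limit. I could not tell how much of it was on the gripper's body. I backed off at once and finished the turn with the gripper rotated a quarter turn, at under 2 N.
- **Camera disagreement:** the cameras differed by up to 5 mm on the tray's position. I used a value between them and corrected it with a close wrist view before lowering.

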